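# Release the lathe's belt cover with the release rod

### The job

Take the release rod from its stand, push it down through the narrow slot in the top of the lathe's headstock, feel along inside for the sprung latch tab and press it until the belt cover springs up. Then stand the rod back in its stand, fully seated. Go gently: the tab sits between solid ledges that must not be forced (never press the rod on the lathe with more than 20 N), and leave the bush, the oil can and the chuck key where they are.

Things in the scene. Friction and masses are not known exactly. Their poses are not given: they have to be found in the camera images.
- slot (a point): centre of the slot in the flat top (170 mm above the bench) of the headstock, the blue box at the robot's end of the lathe. Slot 66 mm long along this frame's y, 11 mm wide along x, in 4 mm sheet; z up, x along the lathe towards the chuck. The flat top round it reaches from x = -50 to +39 mm and y +-85 mm
- ledge (a point): point 30 mm straight below the slot's centre, axes as the slot's: top of a rigid steel ledge, hidden inside, running along y under the whole slot but for one 16 mm gap holding the sprung latch tab: 14 mm wide in y, its surface 3 mm below the ledge. The tab's centre is anywhere from y = -24 to +24 mm, not measured. Within 4 mm of it the rod's tip clears the ledge; further off it jams
- cover (a joint): angle (rad) of the belt cover, the blue 114 x 148 mm lid next to the slot on its +x side, hinged at its chuck-side edge. 0 = shut, held by the latch. The tab gives from about 3 N; 6 to 7 mm of travel at about 6 N frees the cover (hard stop at 9 mm, 8 N), and a spring lifts it to 0.35, where it stays
- cover_edge (a point): middle of the cover's free edge, at its upper surface, 41 mm from the slot's centre in x; 38 mm above the headstock's top when the cover is open
- rod: the release rod, 138 mm long, about 0.12 kg; origin at its lower tip, z along it towards the handle. Straight steel shaft 8 mm diameter with a round tip; a collar 20 mm diameter from 52 to 58 mm above the tip; then plain shaft up to 86 mm; then a black square handle 22 x 22 mm, 52 mm long, faces along its x and y
- rod_tip (a point): the rod's lower tip (the same point as its origin)
- rod_handle (a point): centre of the rod's handle, 112 mm above the tip: the place to grip
- stand_hole0 (a point): middle of the mouth of the hole in the rod's stand, at the top of an aluminium block 75 x 75 x 62 mm fixed to the bench; round hole 11 mm wide, 57 mm deep. The rod stands upright in it, its collar resting on the block's top, so that its tip is 52 mm below this point
- bush: loose brass bush, a ring 52 mm across and 32 mm high, bystander; origin under its centre
- oil: loose grey can, 44 mm across and 100 mm high, bystander; origin under its centre
- lathe: the bench lathe, fixed; origin on the bench straight below the slot's centre, axes as the slot's. Headstock box x -50 to +168, y +-85, 170 mm high; then chuck, bed, saddle, tailstock up to x = 545 mm, none higher than the headstock; motor on the +y side out to y = 185 mm, 130 mm high
- chuck_key: loose dark steel T-shaped chuck key lying on the bench, 95 mm long with a 90 mm cross bar, 16 mm thick, bystander; origin near its middle, underneath
Mind the look-alikes: they are no part of the job. Of the things like the rod, leave any that is brown; of the rest the smaller one is meant.

How it is judged:
By the outcome, as a careful person would: the job done as asked, in the order asked, and still so for the second after the job is handed in, with the robot touching nothing.
It also fails if it takes over 72 s, if anything falls off the work surface, if the arm or the gripper's body presses on something with over 40 N, if the wrist force passes 120 N, or if a joint passes its speed limit or range.

### The arm

A 7-joint arm with a two-finger parallel gripper is mounted at the origin on the work surface. World frame = base frame: x ahead of the robot, y to its left, z up, the work surface at z = 0. Lengths are in m, angles in rad, forces in N, time in s.
With the tool pointing down it reaches from about 0.425 to 1.025 m from the base axis. Payload 9.4 kg.
Tool frame: the origin (TCP) lies midway between the tips of the shut fingers; the grasp point (between the pads) lies 19 mm behind it (robot.grip_point_offset is the distance from the TCP to the grasp point, in m); z points along the fingers, y is the direction in which the jaws open and shut (so a half turn about z gives the same grasp; the last joint's range is limited). The gripper opens to 93 mm and grips with 3 to 60 N. Pads are 15 mm wide; open, the fingers measure 128 mm over their backs; the gripper's body (75 mm by 188 mm) begins 65 mm behind the grasp point.
Start: joints at [1.259, 0.599, -0.003, 1.599, 0.002, 0.943, -0.08], TCP at [0.169, -0.705, 0.219] pointing down, gripper open.
Joint ranges: [-2.57, 2.57], [-0.35, 1.97], [-1.29, 1.29], [0.11, 2.56], [-1.05, 4.19], [0.11, 1.86], [-2.63, 2.63]. Speed limits (rad/s): [2.22, 2.22, 3.01, 3.01, 3.14, 3.14, 3.14].

### API

Orientations are given as a rotation vector (axis times angle).
In Python, from plant import robot, eyes, workorder gives the robot as it stands. The module is installed in compiled form; this text tells all that it offers.
- The arm moves only by the tool apply_moves, never from a script. Its argument "motion" is a list of rows, each an object with "dp": the shift along the world's x, y, z in units of 0.03 m (1.0 is 0.03 m), a list of three; "twist": the turn, a rotation vector about the world's x, y, z in units of 0.08 rad (1.0 is 0.08 rad), a list of three; "gripper": the opening, from 0 (shut) to 1 (fully open). A call has 1 to 10 rows; each row shifts and turns the commanded pose from where the row before left it; what a row does not reach is not made up. A row lasts 1/12 s, in which the tool goes at most 41.7 mm and 7.16 degrees, less where a joint would pass 70% of its speed; a pose out of reach is approached as far as the arm can. A call with a number of a shift or a turn outside -1 to 1 is refused whole. A call with a gripper value outside its range is refused whole. The fingers move at their own pace and stop on an object; "newtons" is the grip in N (left out, the last holds). Time passes only in rows, so rows that do not move let the fingers close. It gives the time, the measured TCP pose, the force and the opening at its end, in the units of the state.
- robot.sense(): the state, without advancing time (a new reading comes with each control period).
- eyes.read_camera(name): name is "scene" or "top" or "wrist"; returns a dict with "img" (384x512x3 uint8, red, green, blue), "z_map" (384x512 float32, m along the optical axis (not along the pixel's ray), 0 where there is no reading), "fx", "fy", "cx", "cy" (pixels), "dist" ([k1, k2, p1, p2, k3] as OpenCV has them; the pictures are not rectified), "view" (4x4, takes a point from world to camera coordinates); the wrist camera has in their place "tool_from_camera" (4x4, takes a point from camera to tool coordinates, whose origin is the TCP and whose axes are the flange's). Camera axes: x right, y down, z forward; pixel columns grow to the right and rows downward; lengths in m; the calibration is good to about 2 mm. A picture is of the moment at which its call begins: read the wrist's pose just before it.
- workorder.sign_off(): hands the job in, once; it reports no verdict.
The state is a dict: "clock": time; "qpos": joint angles; "joint_velocities": joint speeds; "joint_torque": joint torques, N m; "tcp_pos": TCP position; "eef_rot": TCP orientation; "contact_force": force on the tool from outside, world axes, zero at the start; "moment": the same for the moment, N m; "finger_gap": opening from 0.0 (shut) to 1.0 (fully open).
Only numpy, scipy, OpenCV 4.12 (cv2) and the standard library are available. Lean on these libraries where they do the work, as an engineer would, in place of code of your own. Each camera call takes 0.05 s, during which the arm holds its last target.

## Working session

There is one attempt and no reset: what is moved stays moved. The work goes in short steps, Python scripts to look and compute and a tool call to move; the robot and the scene stay as the last step left them, time stands still between calls to the robot, and variables do not carry over. Pictures are saved under pics/ and viewed, and the job is handed in when it is done.

Besides the shell and the picture viewer there is one more tool, called after "Request:" as name(argument=value, ...), one argument or row to a line, values as JSON. apply_moves: Moves the arm, as the interface text tells. Shifts and turns lie within -1 to 1; 1 stands for 0.03 m of shift or 0.08 rad of turn. Its arguments: {"type":"object","properties":{"motion":{"type":"array","items":{"type":"object","properties":{"dp":{"type":"array","items":{"type":"number","minimum":-1,"maximum":1}},"twist":{"type":"array","items":{"type":"number","minimum":-1,"maximum":1}},"gripper":{"type":"number"}}}},"newtons":{"type":"number"}},"required":["motion"]}

```bash
mkdir -p pics; cat > h.py <<'E'
import numpy as np, cv2
from plant import robot, eyes, workorder
def save(n,f):
    d=eyes.read_camera(n); cv2.imwrite(f,cv2.cvtColor(d['img'],cv2.COLOR_RGB2BGR)); np.savez(''+n+'.npz',**{k:np.array(v) for k,v in d.items()}); return d
def K(d): return np.array([[d['fx'],0,d['cx']],[0,d['fy'],d['cy']],[0,0,1.]],float)
def cam2world(d,st=None):
    if 'view' in d: return np.linalg.inv(d['view'])
    T=np.eye(4);T[:3,:3]=cv2.Rodrigues(np.array(st['eef_rot'],float))[0];T[:3,3]=st['tcp_pos'];return T@d['tool_from_camera']
def ray(d,uv,st=None):
    p=cv2.undistortPoints(np.array(uv,float).reshape(-1,1,2),K(d),np.array(d['dist'],float)).reshape(-1,2)
    M=cam2world(d,st); r=np.c_[p,np.ones(len(p))]@M[:3,:3].T
    return M[:3,3],r
def onplane(d,uv,z,st=None):
    o,r=ray(d,uv,st); return o+r*((z-o[2])/r[:,2])[:,None]
def depthpt(d,uv,st=None):
    o,r=ray(d,uv,st); uv=np.array(uv).reshape(-1,2).astype(int); return o+r*d['z_map'][uv[:,1],uv[:,0]][:,None]
E
python3 - <<'E'
from h import *
s=robot.sense();print({k:np.round(v,3) for k,v in s.items()})
for n in ['scene','top','wrist']:
    d=save(n,f'pics/{n}0.png'); print(n,d['fx'],d['cx'],d['dist'],(d['z_map']==0).mean())
    print(np.round(cam2world(d,s),3))
E
```

```text
{'clock': np.float64(0.0), 'qpos': array([ 1.259,  0.6  , -0.003,  1.6  ,  0.002,  0.943, -0.08 ]), 'joint_velocities': array([-0.   , -0.   ,  0.001, -0.001, -0.   , -0.001,  0.001]), 'joint_torque': array([ 1.0000e-03, -7.6505e+01,  1.4970e+00, -2.5236e+01, -5.2000e-02,
        1.7000e-02,  0.0000e+00]), 'tcp_pos': array([ 0.169, -0.705,  0.218]), 'eef_rot': array([-3.119e+00, -3.680e-01,  1.000e-03]), 'contact_force': array([ 0.099, -0.791,  0.499]), 'moment': array([ 0.071,  0.013, -0.032]), 'finger_gap': np.float64(0.999)}
scene 381.2608480176858 254.29666530383844 [0.00111106 0.         0.         0.         0.        ] 0.0039520263671875
[[-0.039  0.578 -0.815  1.361]
 [ 0.999  0.012 -0.039  0.   ]
 [-0.012 -0.816 -0.578  0.698]
 [ 0.     0.     0.     1.   ]]
top 466.9026994960923 254.06563643960592 [-0.13573066  0.          0.          0.          0.        ] 0.004140218098958333
[[-0.024 -0.988  0.15   0.403]
 [-1.     0.023 -0.006 -0.031]
 [ 0.002 -0.151 -0.989  1.256]
 [ 0.     0.     0.     1.   ]]
wrist 311.2928908997513 249.89130674327822 [-0.071  0.     0.     0.     0.   ] 0.0098114013671875
[[ 0.233 -0.944 -0.233  0.233]
 [-0.973 -0.227 -0.053 -0.69 ]
 [-0.002  0.239 -0.971  0.384]
 [ 0.     0.     0.     1.   ]]
```

View pics/scene0.png

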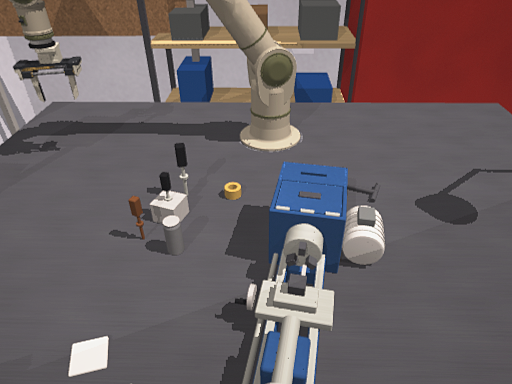

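View pics/top0.png

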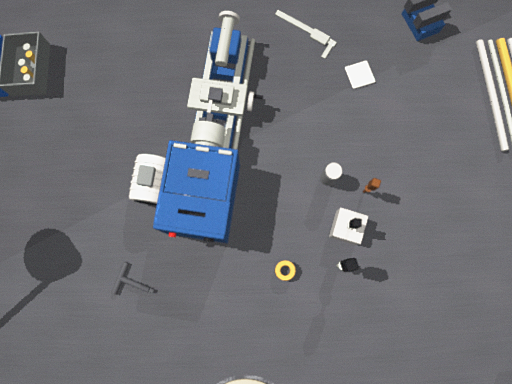

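View pics/wrist0.png

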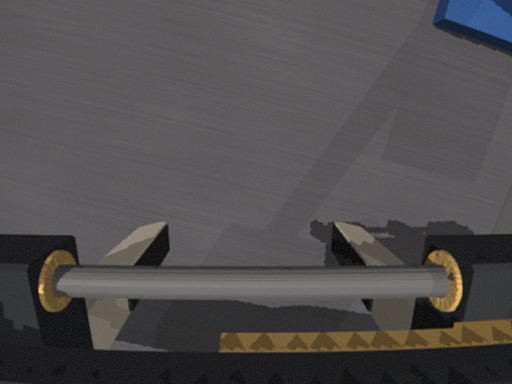

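The scene view shows the block at (170,205) with the short black-handled rod in it at (166,183). The taller black rod is at (182,165), the brown one at (136,215), the oil can at (173,235) and the bush at (232,190). In the top view the slot is at (190,212), the stand at (350,226), the bush at (285,270) and the key at (130,280).

```bash
python3 - <<'E'
import cv2,numpy as np
t=cv2.imread('pics/top0.png');s=cv2.imread('pics/scene0.png')
a=cv2.resize(t[130:250,140:260],(480,480),interpolation=cv2.INTER_NEAREST)
b=cv2.resize(t[160:280,300:400],(400,480),interpolation=cv2.INTER_NEAREST)
cv2.imwrite('pics/ct.png',np.hstack([a[:, :400],b]))
cv2.imwrite('pics/cs.png',np.hstack([cv2.resize(s[130:250,120:220],(400,480),interpolation=cv2.INTER_NEAREST),cv2.resize(s[150:270,260:360],(400,480),interpolation=cv2.INTER_NEAREST)]))
from h import *
d=dict(np.load('top.npz'));
for uv in [(190,212),(355,223),(345,232),(349,265),(372,186),(240,165),(334,172),(197,174)]: print(uv,np.round(depthpt(d,[uv])[0],3))
E
```

```text
(190, 212) [0.545 0.118 0.136]
(355, 223) [ 0.507 -0.278  0.151]
(345, 232) [ 0.493 -0.271  0.061]
(349, 265) [ 0.408 -0.252  0.182]
(372, 186) [ 0.6   -0.331  0.13 ]
(240, 165) [ 0.69  -0.002  0.001]
(334, 172) [ 0.644 -0.243  0.1  ]
(197, 174) [0.631 0.096 0.175]
```

View pics/ct.png

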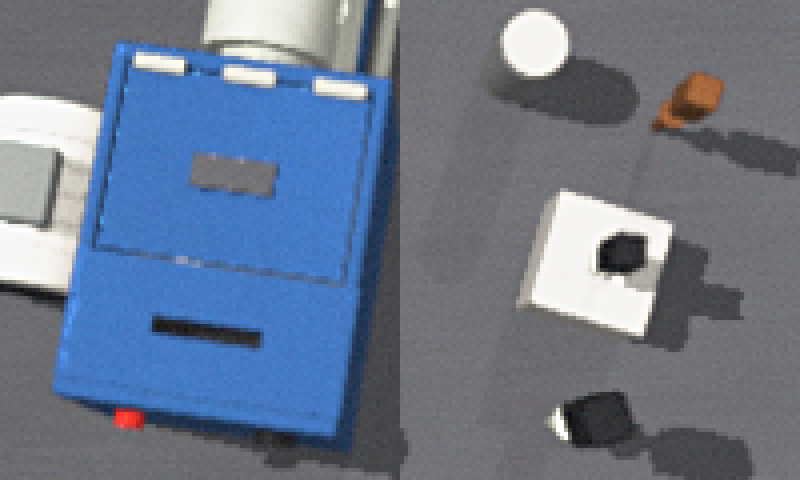

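View pics/cs.png

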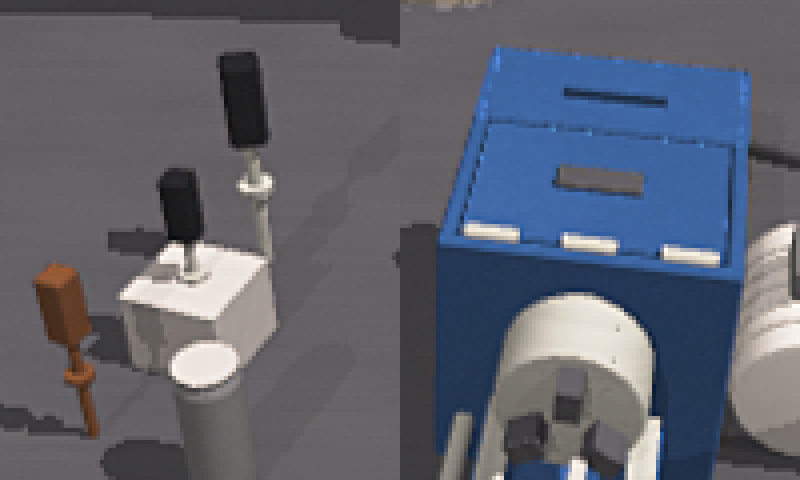

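```bash
cat > m1.py <<'E'
from h import *
L=lambda n:dict(np.load(n+'.npz'))
for n,roi in [('top',(170,200,215,225)),('scene',(298,165,335,182))]:
    d=L(n);im=d['img'].astype(int);x0,y0,x1,y1=roi
    m=((im.max(2)<75)).astype(np.uint8);mm=np.zeros_like(m);mm[y0:y1,x0:x1]=m[y0:y1,x0:x1]
    c,_=cv2.findContours(mm,cv2.RETR_EXTERNAL,cv2.CHAIN_APPROX_NONE);c=max(c,key=cv2.contourArea)
    P=onplane(d,c.reshape(-1,2),0.17)
    r=cv2.minAreaRect((P[:,:2]*1000).astype(np.float32));print(n,'slot',r)
d=L('top')
# headstock top blue corners using depth
uv=np.argwhere(d['z_map']>0)[:,::-1];P=depthpt(d,uv)
b=d['img'][uv[:,1],uv[:,0]].astype(int)
sel=(P[:,2]>.16)&(P[:,2]<.18)&(b[:,2]>b[:,0]+50)
print('blue',cv2.minAreaRect((P[sel,:2]*1000).astype(np.float32)),np.median(P[sel,2]))
st=(np.abs(P[:,2]-.062)<.006)&(np.hypot(P[:,0]-.5,P[:,1]+.27)<.08)&(b.min(1)>150)
print('stand',cv2.minAreaRect((P[st,:2]*1000).astype(np.float32)),np.median(P[st,2]))
def cen(n,roi,thr):
    d=L(n);im=d['img'].astype(int);x0,y0,x1,y1=roi
    m=np.zeros(im.shape[:2],np.uint8);m[y0:y1,x0:x1]=(im[y0:y1,x0:x1].max(2)<thr);return m
for n,roi in [('top',(345,215,365,232)),('scene',(158,170,173,192))]:
    m=cen(n,roi,50);v,u=np.nonzero(m);z=L(n)['z_map'][v,u];print(n,len(u),u.mean(),v.mean(),u.min(),u.max(),v.min(),v.max())
    dd=L(n);print(np.round(depthpt(dd,np.c_[u,v]).mean(0),4), np.round(np.percentile(depthpt(dd,np.c_[u,v]),[5,50,95],axis=0),3))
o1,r1=ray(L('top'),[(355.5,223)]);
E
python3 m1.py
```

```text
top slot ((539.7461547851562, 111.10856628417969), (62.6512451171875, 7.360550880432129), 79.97159576416016)
scene slot ((545.550537109375, 136.1531982421875), (1.2017787412332837e-05, 10.083404541015625), 1.1140339374542236)
blue ((598.3829956054688, 100.44743347167969), (172.01846313476562, 217.72073364257812), 80.17982482910156) 0.16953761098913733
stand ((511.3861999511719, -284.9131164550781), (77.08700561523438, 76.56958770751953), 71.5348129272461) 0.06192421670943382
top 55 354.45454545454544 223.4181818181818 350 360 219 227
[ 0.5076 -0.2795  0.138 ] [[ 0.5   -0.29   0.117]
 [ 0.507 -0.277  0.145]
 [ 0.517 -0.273  0.15 ]]
scene 154 164.7987012987013 181.03246753246754 160 170 172 190
[ 0.5178 -0.281   0.1272] [[ 0.507 -0.292  0.104]
 [ 0.519 -0.28   0.127]
 [ 0.523 -0.272  0.146]]
```

Request:
apply_moves(
  motion=[
    {"dp":[0.49,0.82,0.3],"twist":[0,0,-0.35],"gripper":1},
    {"dp":[0.49,0.82,0.3],"twist":[0,0,-0.35],"gripper":1},
    {"dp":[0.49,0.82,0.3],"twist":[0,0,-0.35],"gripper":1},
    {"dp":[0.49,0.82,0.3],"twist":[0,0,-0.35],"gripper":1},
    {"dp":[0.49,0.82,0.3],"twist":[0,0,-0.35],"gripper":1},
    {"dp":[0.49,0.82,0.3],"twist":[0,0,-0.35],"gripper":1},
    {"dp":[0.49,0.82,0.3],"twist":[0,0,-0.35],"gripper":1},
    {"dp":[0.49,0.82,0.3],"twist":[0,0,-0.35],"gripper":1},
    {"dp":[0.49,0.82,0.3],"twist":[0,0,-0.35],"gripper":1},
  ],
  newtons=30,
)

```text
clock: 0.9
tcp_pos: [0.3014, -0.4823, 0.2999]
eef_rot: [-3.141, 0.029, 0.0]
contact_force: [0.4, -0.1, -0.2]
finger_gap: 1.001
```

Request:
apply_moves(
  motion=[
    {"dp":[0.49,0.82,0],"twist":[0,0,-0.35],"gripper":1},
    {"dp":[0.49,0.82,0],"twist":[0,0,-0.35],"gripper":1},
    {"dp":[0.49,0.82,0],"twist":[0,0,-0.35],"gripper":1},
    {"dp":[0.49,0.82,0],"twist":[0,0,-0.35],"gripper":1},
    {"dp":[0.49,0.82,0],"twist":[0,0,-0.35],"gripper":1},
    {"dp":[0.49,0.82,0],"twist":[0,0,-0.35],"gripper":1},
    {"dp":[0.49,0.82,0],"twist":[0,0,-0.35],"gripper":1},
    {"dp":[0.49,0.82,0],"twist":[0,0,-0.35],"gripper":1},
    {"dp":[0.49,0.82,0],"twist":[0,0,-0.35],"gripper":1},
    {"dp":[0,0,0],"twist":[0,0,0],"gripper":1},
  ],
)

```text
clock: 1.73
tcp_pos: [0.4361, -0.2572, 0.2996]
eef_rot: [-3.112, 0.413, -0.001]
contact_force: [-0.5, 0.5, 0.2]
finger_gap: 1.001
```

```bash
python3 - <<'E'
from h import *
import pickle
s=robot.sense();print({k:np.round(v,3) for k,v in s.items() if k in('clock','tcp_pos','eef_rot','qpos')})
d=save('wrist','pics/w1.png');pickle.dump((s,d),open('w1.pkl','wb'))
E
```

```text
{'clock': np.float64(1.733), 'qpos': array([ 0.439,  0.243, -0.02 ,  1.992,  0.003,  0.907, -1.418]), 'tcp_pos': array([ 0.436, -0.257,  0.3  ]), 'eef_rot': array([-3.112e+00,  4.130e-01, -1.000e-03])}
```

View pics/w1.png

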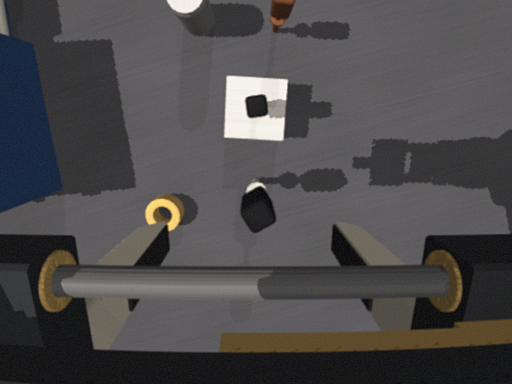

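The wrist view shows the handle's top at (257,106) on the white block, nearly square to the view. The big rod is at (257,208) and the bush at (164,212).

```bash
cat > m2.py <<'E'
import sys,pickle
from h import *
f,x0,y0,x1,y1=sys.argv[1],*map(int,sys.argv[2:6])
s,d=pickle.load(open(f,'rb'))
im=d['img'].astype(int);m=np.zeros(im.shape[:2],np.uint8);m[y0:y1,x0:x1]=im[y0:y1,x0:x1].max(2)<60
c,_=cv2.findContours(m,cv2.RETR_EXTERNAL,cv2.CHAIN_APPROX_NONE);c=max(c,key=cv2.contourArea).reshape(-1,2)
v,u=np.nonzero(m);D=depthpt(d,np.c_[u,v],s);print('depth z',np.percentile(D[:,2],[5,50,90]))
top=D[:,2]>np.percentile(D[:,2],90)-.006
print('top face',cv2.minAreaRect((D[top,:2]*1000).astype(np.float32)),top.sum(),D[top].mean(0))
print('contour@.148',cv2.minAreaRect((onplane(d,c,.148,s)[:,:2]*1000).astype(np.float32)))
uv=np.argwhere(d['z_map']>0)[:,::-1];P=depthpt(d,uv,s);b=d['img'][uv[:,1],uv[:,0]].astype(int)
st=(np.abs(P[:,2]-.062)<.006)&(np.hypot(P[:,0]-.51,P[:,1]+.28)<.08)&(b.min(1)>150)
print('stand',cv2.minAreaRect((P[st,:2]*1000).astype(np.float32)),np.median(P[st,2]))
E
python3 m2.py w1.pkl 240 88 275 122
python3 -c "
from h import *;import pickle
s,d=pickle.load(open('w1.pkl','rb'))
for uv in [(257,222),(258,205),(257,190),(283,8),(190,5)]: print(uv,depthpt(d,[uv],s))"
python3 - <<'E'
import cv2
t=cv2.imread('pics/w1.png');cv2.imwrite('pics/w1c.png',cv2.resize(t[60:240,200:320],None,fx=3.3,fy=3.3,interpolation=cv2.INTER_NEAREST))
E
```

```text
depth z [0.14685849 0.14841485 0.14937781]
top face ((510.3664245605469, -283.4218444824219), (19.626895904541016, 19.37030792236328), 83.20346069335938) 385 [ 0.51042205 -0.2832361   0.1483552 ]
contour@.148 ((510.35015869140625, -283.37030029296875), (19.532852172851562, 19.349285125732422), 83.11028289794922)
stand ((510.9731750488281, -282.8609924316406), (75.48181915283203, 75.60899353027344), 71.19888305664062) 0.0624842887492614
(257, 222) [[ 0.40508235 -0.25530837  0.18307946]]
(258, 205) [[ 0.42109794 -0.2605231   0.18275404]]
(257, 190) [[ 0.42577745 -0.26162872  0.14046109]]
(283, 8) [[ 0.59830553 -0.33514419  0.12206863]]
(190, 5) [[ 0.63365399 -0.24290781  0.10176537]]
```

View pics/w1c.png

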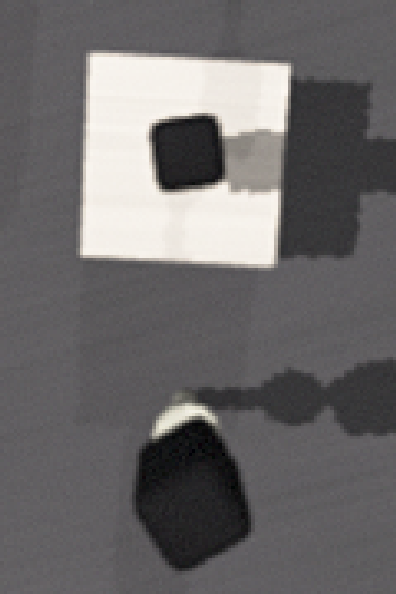

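Request:
apply_moves(
  motion=[
    {"dp":[0.62,-0.22,-0.4],"twist":[0,0,0.45],"gripper":1},
    {"dp":[0.62,-0.22,-0.4],"twist":[0,0,0.45],"gripper":1},
    {"dp":[0.62,-0.22,-0.4],"twist":[0,0,0.45],"gripper":1},
    {"dp":[0.62,-0.22,-0.4],"twist":[0,0,0.45],"gripper":1},
    {"dp":[0,0,0],"gripper":1},
    {"dp":[0,0,0],"gripper":1},
  ],
)

```text
invalid input
```

```bash
cat > st.py <<'E'
from h import *
s=robot.sense();R=cv2.Rodrigues(np.array(s['eef_rot'],float))[0]
print('t',round(float(s['clock']),2),'tcp mm',np.round(np.array(s['tcp_pos'])*1000,2),'jaw deg',np.degrees(np.arctan2(R[1,1],R[0,1]))%180,'z',np.round(R[:,2],4),'F',np.round(s['contact_force'],2),'M',np.round(s['moment'],2),'gap',s['finger_gap']*93)
E
python3 st.py
```

```text
t 1.78 tcp mm [ 434.67 -259.66  299.52] jaw deg 74.86073775632119 z [ 2.e-04  8.e-04 -1.e+00] F [-0.88 -0.7  -0.28] M [-0.   -0.03  0.06] gap 93.03218410367575
```

```bash
python3 - <<'E'
from h import *
import pickle
for i in range(3):
    s=robot.sense();print(np.round(np.array(s['tcp_pos'])*1000,2),np.round(s['joint_velocities'],3))
    d=eyes.read_camera('wrist')
pickle.dump((s,d),open('w2.pkl','wb'))
E
python3 m2.py w2.pkl 240 88 275 122; python3 st.py
```

```text
[ 434.67 -259.66  299.52] [0.043 0.002 0.049 0.002 0.016 0.004 0.051]
[ 433.65 -261.37  299.52] [ 0.033 -0.001  0.029 -0.     0.005  0.002  0.014]
[ 433.02 -262.46  299.54] [ 0.021  0.002  0.014 -0.     0.001 -0.001  0.001]
depth z [0.14686642 0.14834961 0.14943144]
top face ((510.1781921386719, -283.42071533203125), (19.820661544799805, 19.641986846923828), 82.22359466552734) 391 [ 0.5102719  -0.283319    0.14834708]
contour@.148 ((510.20831298828125, -283.3658752441406), (19.652450561523438, 19.75811767578125), 84.01437377929688)
stand ((510.93109130859375, -283.2464904785156), (74.62342834472656, 75.38973236083984), 71.34066772460938) 0.0625008324538534
t 1.93 tcp mm [ 432.68 -263.05  299.54] jaw deg 74.54842461051074 z [-5.e-04 -3.e-04 -1.e+00] F [-0.14 -0.16  0.5 ] M [ 0.03 -0.04 -0.01] gap 92.93232571466736
```

Request:
apply_moves(
  motion=[
    {"dp":[0.65,-0.17,-0.5],"twist":[0,0,0.48],"gripper":1},
    {"dp":[0.65,-0.17,-0.5],"twist":[0,0,0.48],"gripper":1},
    {"dp":[0.65,-0.17,-0.5],"twist":[0,0,0.48],"gripper":1},
    {"dp":[0.65,-0.17,-0.5],"twist":[0,0,0.48],"gripper":1},
    {"dp":[0,0,0],"twist":[0,0,0],"gripper":1},
    {"dp":[0,0,0],"twist":[0,0,0],"gripper":1},
    {"dp":[0,0,0],"twist":[0,0,0],"gripper":1},
    {"dp":[0,0,0],"twist":[0,0,0],"gripper":1},
  ],
)

```text
clock: 2.6
tcp_pos: [0.5103, -0.2834, 0.2403]
eef_rot: [3.136, -0.184, 0.0]
contact_force: [-0.2, 0.4, -0.2]
finger_gap: 1.003
```

```bash
python3 st.py
```

```text
t 2.6 tcp mm [ 510.29 -283.44  240.28] jaw deg 83.26936595236677 z [ 2.e-04 -5.e-04 -1.e+00] F [-0.17  0.45 -0.18] M [0.   0.01 0.02] gap 93.23382067456274
```

Request:
apply_moves(
  motion=[
    {"dp":[0,0,-0.7],"twist":[0,0,0],"gripper":1},
    {"dp":[0,0,-0.7],"twist":[0,0,0],"gripper":1},
    {"dp":[0,0,-0.7],"twist":[0,0,0],"gripper":1},
    {"dp":[0,0,-0.7],"twist":[0,0,0],"gripper":1},
    {"dp":[0,0,-0.7],"twist":[0,0,0],"gripper":1},
    {"dp":[0,0,-0.7],"twist":[0,0,0],"gripper":1},
    {"dp":[0,0,-0.38],"twist":[0,0,0],"gripper":1},
    {"dp":[0,0,0],"twist":[0,0,0],"gripper":1},
    {"dp":[0,0,0],"twist":[0,0,0],"gripper":1},
    {"dp":[0,0,0],"twist":[0,0,0],"gripper":1},
  ],
)

```text
clock: 3.43
tcp_pos: [0.5117, -0.2831, 0.1035]
eef_rot: [3.136, -0.182, 0.002]
contact_force: [0.1, -0.1, 0.1]
finger_gap: 1.0
```

```bash
python3 st.py
```

```text
t 3.43 tcp mm [ 511.74 -283.14  103.54] jaw deg 83.35682315711104 z [ 1.5e-03 -8.0e-04 -1.0e+00] F [ 0.12 -0.14  0.05] M [ 0.12 -0.02  0.04] gap 92.98307622001228
```

Request:
apply_moves(
  motion=[
    {"dp":[0,0,0],"twist":[0,0,0],"gripper":0.5},
    {"dp":[0,0,0],"twist":[0,0,0],"gripper":0.35},
    {"dp":[0,0,0],"twist":[0,0,0],"gripper":0.28},
    {"dp":[0,0,0],"twist":[0,0,0],"gripper":0.2},
    {"dp":[0,0,0],"twist":[0,0,0],"gripper":0.1},
    {"dp":[0,0,0],"twist":[0,0,0],"gripper":0},
    {"dp":[0,0,0],"twist":[0,0,0],"gripper":0},
    {"dp":[0,0,0],"twist":[0,0,0],"gripper":0},
  ],
  newtons=40,
)

```text
clock: 4.1
tcp_pos: [0.5113, -0.2827, 0.1022]
eef_rot: [-3.136, 0.181, 0.0]
contact_force: [0.1, 0.1, 0.2]
finger_gap: 0.477
```

```bash
python3 st.py
```

```text
t 4.1 tcp mm [ 511.26 -282.69  102.2 ] jaw deg 83.38091454848019 z [-1.e-04  0.e+00 -1.e+00] F [0.07 0.09 0.17] M [-0.   -0.02  0.02] gap 44.36654157192369
```

Fingers are still closing.

Request:
apply_moves(
  motion=[
    {"dp":[0,0,0],"twist":[0,0,0],"gripper":0},
    {"dp":[0,0,0],"twist":[0,0,0],"gripper":0},
    {"dp":[0,0,0],"twist":[0,0,0],"gripper":0},
    {"dp":[0,0,0],"twist":[0,0,0],"gripper":0},
    {"dp":[0,0,0],"twist":[0,0,0],"gripper":0},
    {"dp":[0,0,0],"twist":[0,0,0],"gripper":0},
    {"dp":[0,0,0],"twist":[0,0,0],"gripper":0},
    {"dp":[0,0,0],"twist":[0,0,0],"gripper":0},
  ],
)

```text
clock: 4.77
tcp_pos: [0.5113, -0.2827, 0.1022]
eef_rot: [3.136, -0.181, -0.0]
contact_force: [0.6, -0.3, -1.3]
finger_gap: 0.235
```

```bash
python3 st.py
```

```text
t 4.77 tcp mm [ 511.25 -282.73  102.19] jaw deg 83.37764848960795 z [-1.e-04 -0.e+00 -1.e+00] F [ 0.59 -0.27 -1.33] M [-0.07 -0.04  0.  ] gap 21.839703058172727
```

Request:
apply_moves(
  motion=[
    {"dp":[0,0,0.5],"twist":[0,0,0],"gripper":0},
    {"dp":[0,0,0.7],"twist":[0,0,0],"gripper":0},
    {"dp":[0,0,0.9],"twist":[0,0,0],"gripper":0},
    {"dp":[0,0,0.9],"twist":[0,0,0],"gripper":0},
    {"dp":[0,0,0.9],"twist":[0,0,0],"gripper":0},
    {"dp":[0,0,0.9],"twist":[0,0,0],"gripper":0},
    {"dp":[0,0,0.9],"twist":[0,0,0],"gripper":0},
    {"dp":[0,0,0.9],"twist":[0,0,0],"gripper":0},
    {"dp":[0,0,0],"twist":[0,0,0],"gripper":0},
    {"dp":[0,0,0],"twist":[0,0,0],"gripper":0},
  ],
)

```text
clock: 5.6
tcp_pos: [0.5116, -0.2829, 0.3015]
eef_rot: [3.135, -0.182, 0.004]
contact_force: [-0.9, -0.5, -1.5]
finger_gap: 0.237
```

```bash
python3 st.py; python3 - <<'E'
from h import *
import pickle
for n in ['wrist','top','scene']:
    s=robot.sense();d=save(n,f'pics/{n}3.png');pickle.dump((s,d),open(n+'3.pkl','wb'))
    print(np.round(np.array(s['tcp_pos'])*1000,2))
E
```

```text
t 5.6 tcp mm [ 511.64 -282.89  301.49] jaw deg 83.37140419594503 z [ 0.0025 -0.0011 -1.    ] F [-0.93 -0.54 -1.51] M [ 0.06  0.04 -0.  ] gap 22.02779341671952
[ 511.64 -282.89  301.49]
[ 510.93 -282.55  300.06]
[ 510.63 -282.4   299.28]
```

View pics/wrist3.png

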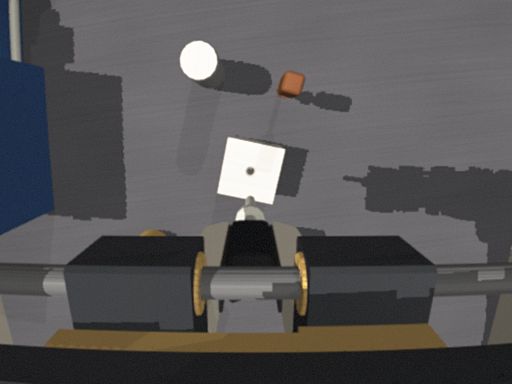

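View pics/scene3.png

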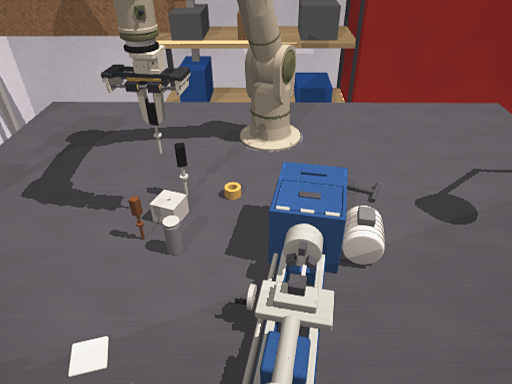

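View pics/top3.png

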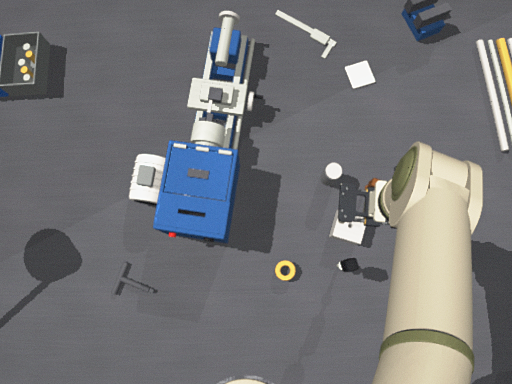

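The rod is held. In the wrist view the empty hole is at (250,171) and the tip is near (248,199), above the white collar at (250,215).

```bash
python3 - <<'E'
from h import *
import pickle
s,d=pickle.load(open('wrist3.pkl','rb'))
t=cv2.cvtColor(d['img'],cv2.COLOR_RGB2BGR);cv2.imwrite('pics/w3c.png',cv2.resize(t[150:250,200:300],None,fx=6,fy=6,interpolation=cv2.INTER_NEAREST))
im=d['img'].astype(int);v,u=np.mgrid[164:179,243:258];dk=im[164:179,243:258].max(2)<130
u,v=u[dk],v[dk];w=180-im[v,u].max(1);print('hole px',len(u),(u*w).sum()/w.sum(),(v*w).sum()/w.sum());
print('hole',onplane(d,[((u*w).sum()/w.sum(),(v*w).sum()/w.sum())],.0622,s))
for r in range(194,204): print(r,[int(x) for x in im[r,240:260].mean(1)],np.round(d['z_map'][r,246:251],3))
s,d=pickle.load(open('scene3.pkl','rb'))
t=cv2.cvtColor(d['img'],cv2.COLOR_RGB2BGR);cv2.imwrite('pics/s3c.png',cv2.resize(t[70:170,100:220],None,fx=6,fy=6,interpolation=cv2.INTER_NEAREST))
E
```

```text
hole px 29 250.03376068376068 170.95
hole [[ 0.51067281 -0.28279585  0.0622    ]]
194 [249, 249, 249, 249, 250, 249, 250, 251, 252, 250, 250, 251, 252, 251, 250, 250, 249, 250, 249, 249] [0.418 0.417 0.417 0.417 0.416]
195 [250, 249, 249, 249, 249, 250, 250, 251, 242, 222, 214, 233, 248, 252, 251, 250, 249, 249, 248, 249] [0.416 0.419 0.263 0.263 0.261]
196 [251, 251, 251, 252, 251, 252, 246, 224, 184, 150, 133, 149, 184, 229, 249, 251, 250, 249, 249, 249] [0.418 0.26  0.258 0.257 0.258]
197 [227, 240, 248, 251, 251, 250, 230, 177, 142, 127, 112, 103, 114, 165, 235, 251, 250, 249, 249, 249] [0.26  0.257 0.256 0.255 0.255]
198 [141, 157, 173, 188, 201, 207, 185, 157, 138, 127, 112, 100, 97, 125, 200, 247, 251, 250, 249, 249] [0.257 0.255 0.254 0.253 0.252]
199 [102, 103, 105, 112, 122, 147, 159, 150, 139, 131, 116, 104, 101, 115, 178, 242, 252, 252, 252, 250] [0.253 0.251 0.249 0.248 0.25 ]
200 [99, 102, 99, 100, 103, 134, 149, 149, 144, 131, 114, 107, 103, 109, 146, 212, 240, 249, 251, 251] [0.249 0.247 0.246 0.246 0.245]
201 [106, 102, 104, 100, 107, 134, 154, 151, 141, 131, 116, 107, 106, 106, 115, 137, 158, 175, 191, 213] [0.246 0.244 0.243 0.243 0.242]
202 [104, 103, 106, 101, 111, 138, 157, 150, 143, 128, 116, 108, 103, 108, 109, 107, 105, 104, 116, 132] [0.243 0.241 0.239 0.24  0.241]
203 [103, 101, 101, 98, 111, 143, 160, 154, 141, 130, 114, 109, 103, 108, 110, 108, 99, 103, 101, 100] [0.241 0.239 0.237 0.237 0.238]
```

View pics/w3c.png

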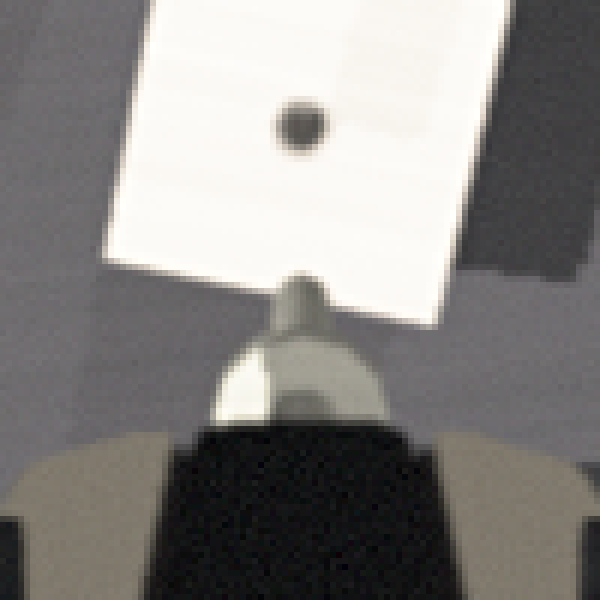

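View pics/s3c.png

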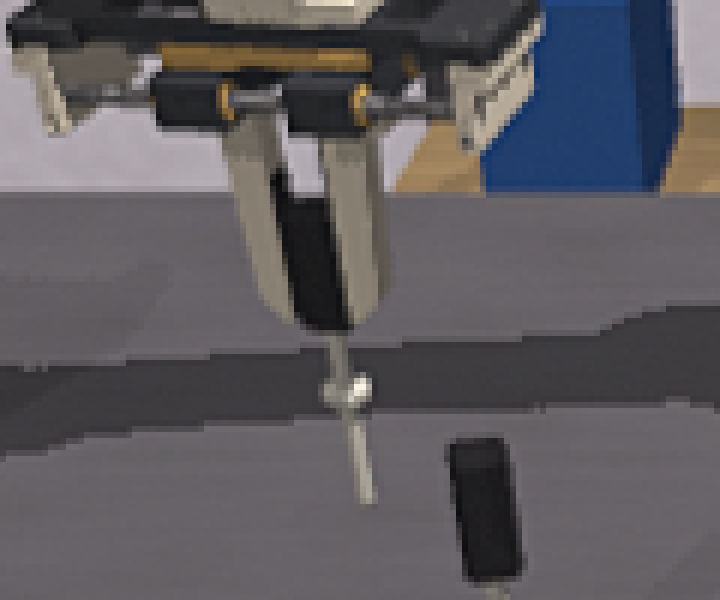

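```bash
cat > tip.py <<'E'
import sys,pickle
from h import *
s,d=pickle.load(open(sys.argv[1],'rb'))
R=cv2.Rodrigues(np.array(s['eef_rot'],float))[0]
v,u=np.mgrid[190:232,215:285];u,v=u.ravel(),v.ravel();P=depthpt(d,np.c_[u,v],s)
Q=((P-np.array(s['tcp_pos']))@R)*1000
ok=(d['z_map'][v,u]>0)&(Q[:,2]>20)&(Q[:,2]<100)&(np.abs(Q[:,1])<14)&(np.abs(Q[:,0])<14)
Q=Q[ok];print('max tool z',np.percentile(Q[:,2],[90,99,100]),len(Q))
for a,b in [(86,94),(80,88),(72,80),(64,72),(56,64),(46,54),(36,46),(26,36)]:
    q=Q[(Q[:,2]>=a)&(Q[:,2]<b)]
    if len(q)>5: print(a,b,len(q),'y mid',round((np.percentile(q[:,1],3)+np.percentile(q[:,1],97))/2,2),'y',np.round(np.percentile(q[:,1],[3,97]),1),'x',np.round(np.percentile(q[:,0],[5,50,95]),1))
E
python3 tip.py wrist3.pkl
```

```text
max tool z [72.43741943 85.88870668 88.38601917] 447
80 88 22 y mid -0.59 y [-4.3  3.1] x [0.8 2.9 3.6]
72 80 23 y mid -0.58 y [-4.2  3.1] x [0.9 2.8 3.4]
64 72 26 y mid -0.54 y [-4.  3.] x [1.4 3.1 3.5]
56 64 9 y mid -0.24 y [-2.4  2. ] x [2.5 3.2 3.4]
36 46 30 y mid -0.78 y [-9.1  7.5] x [4.7 8.2 9.3]
26 36 325 y mid -0.48 y [-8.9  7.9] x [0.2 4.  8.4]
```

Request:
apply_moves(
  motion=[
    {"dp":[0.065,0.874,0.1],"twist":[0,0,-0.05],"gripper":0},
    {"dp":[0.065,0.874,0.1],"twist":[0,0,-0.05],"gripper":0},
    {"dp":[0.065,0.874,0.1],"twist":[0,0,-0.05],"gripper":0},
    {"dp":[0.065,0.874,0],"twist":[0,0,-0.05],"gripper":0},
    {"dp":[0.065,0.874,0],"twist":[0,0,-0.05],"gripper":0},
    {"dp":[0.065,0.874,0],"twist":[0,0,-0.05],"gripper":0},
    {"dp":[0.065,0.874,0],"twist":[0,0,-0.05],"gripper":0},
    {"dp":[0.065,0.874,0],"twist":[0,0,-0.05],"gripper":0},
    {"dp":[0.065,0.874,0],"twist":[0,0,-0.05],"gripper":0},
    {"dp":[0.065,0.874,0],"twist":[0,0,-0.05],"gripper":0},
  ],
)

```text
clock: 6.58
tcp_pos: [0.53, -0.0192, 0.3078]
eef_rot: [3.132, -0.244, -0.004]
contact_force: [0.2, 0.1, -2.1]
finger_gap: 0.235
```

Request:
apply_moves(
  motion=[
    {"dp":[0.065,0.874,0],"twist":[0,0,-0.05],"gripper":0},
    {"dp":[0.065,0.874,0],"twist":[0,0,-0.05],"gripper":0},
    {"dp":[0.065,0.874,-0.1],"twist":[0,0,-0.05],"gripper":0},
    {"dp":[0.065,0.874,-0.1],"twist":[0,0,-0.05],"gripper":0},
    {"dp":[0.065,0.874,-0.1],"twist":[0,0,-0.05],"gripper":0},
    {"dp":[0,0,0],"twist":[0,0,0],"gripper":0},
    {"dp":[0,0,0],"twist":[0,0,0],"gripper":0},
    {"dp":[0,0,0],"twist":[0,0,0],"gripper":0},
    {"dp":[0,0,0],"twist":[0,0,0],"gripper":0},
    {"dp":[0,0,0],"twist":[0,0,0],"gripper":0},
  ],
)

```text
clock: 7.42
tcp_pos: [0.5405, 0.1093, 0.3]
eef_rot: [3.129, -0.278, -0.001]
contact_force: [0.3, 0.7, -0.8]
finger_gap: 0.238
```

```bash
python3 st.py; python3 - <<'E'
from h import *
import pickle
for n in ['wrist']:
    s=robot.sense();d=save(n,f'pics/{n}4.png');pickle.dump((s,d),open(n+'4.pkl','wb'))
    print(np.round(np.array(s['tcp_pos'])*1000,2))
E
```

```text
t 7.42 tcp mm [540.48 109.28 299.99] jaw deg 79.83773087909145 z [-5.e-04 -5.e-04 -1.e+00] F [ 0.34  0.72 -0.83] M [ 0.01 -0.05  0.03] gap 22.09201256934766
[540.48 109.28 299.99]
```

View pics/wrist4.png

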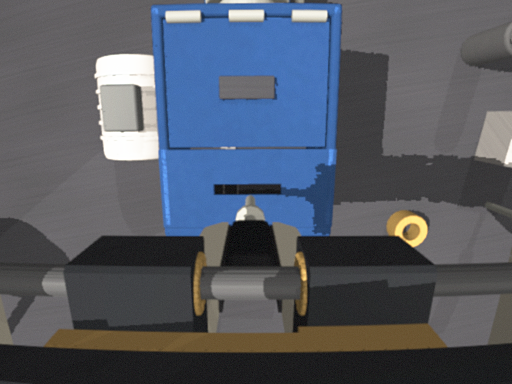

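The slot spans about (214–281, 189), with the tip just below it at (249,198). There's some faint structure inside it, so I'll zoom in.

```bash
python3 - <<'E'
from h import *
import pickle
s,d=pickle.load(open('wrist4.pkl','rb'))
t=cv2.cvtColor(d['img'],cv2.COLOR_RGB2BGR);c=t[180:205,205:290]
cv2.imwrite('pics/w4c.png',np.vstack([cv2.resize(c,None,fx=9,fy=9,interpolation=cv2.INTER_NEAREST),cv2.resize(np.clip(c.astype(int)*4,0,255).astype(np.uint8),None,fx=9,fy=9,interpolation=cv2.INTER_NEAREST)]))
im=d['img'].astype(int)
m=np.zeros(im.shape[:2],np.uint8);m[182:196,205:290]=im[182:196,205:290,2]<75
c,_=cv2.findContours(m,cv2.RETR_EXTERNAL,cv2.CHAIN_APPROX_NONE);c=max(c,key=cv2.contourArea).reshape(-1,2)
print(c.min(0),c.max(0));r=cv2.minAreaRect((onplane(d,c,.17,s)[:,:2]*1000).astype(np.float32));print(r)
# subpixel edges: left/right along row, top/bottom along cols
g=im[:,:,2]
def cross(a,x0):
    a=np.array(a,float);h=(a.max()+a.min())/2;o=[]
    for i in range(len(a)-1):
        if (a[i]-h)*(a[i+1]-h)<0:o.append(x0+i+(h-a[i])/(a[i+1]-a[i]))
    return o
for u in (218,222,226,230,260,265,270,275): 
    e=cross(g[180:198,u],180); print(u,np.round(e,2), np.round(onplane(d,[(u,e[0]),(u,e[1])],.17,s)[:,:2].mean(0)*1000,2))
for v in (187,188,189,190): e=cross(g[v,205:290],205);print(v,e,np.round(onplane(d,[(e[0],v),(e[-1],v)],.17,s)[:,:2]*1000,2))
for a in range(214,282,3): print(a,im[188,a],round(float(d['z_map'][188,a]),3),im[190,a], np.round(depthpt(d,[(a,189)],s)[0]*1000,0))
E
python3 tip.py wrist4.pkl
```

```text
[215 185] [280 193]
((539.7291870117188, 112.02989196777344), (63.75363540649414, 8.022971153259277), 79.84716033935547)
218 [184.05 194.02] [544.77 140.42]
222 [183.98 194.09] [544.08 136.56]
226 [183.97 194.04] [543.42 132.71]
230 [184.11 193.98] [542.69 128.86]
260 [183.79 193.85] [537.74  99.97]
265 [183.8 193.8] [536.9   95.15]
270 [183.71 193.87] [536.05  90.34]
275 [183.77 193.76] [535.21  85.52]
187 [np.float64(213.67543859649123), np.float64(280.7888888888889)] [[547.53 144.17]
 [535.98  79.67]]
188 [np.float64(213.64615384615385), np.float64(281.8421052631579)] [[546.56 144.4 ]
 [534.81  78.81]]
189 [np.float64(213.64655172413794), np.float64(281.75)] [[545.58 144.6 ]
 [533.84  79.05]]
190 [np.float64(213.63846153846154), np.float64(281.75)] [[544.59 144.82]
 [532.85  79.21]]
214 [34 50 78] 0.334 [29 48 76] [540. 149. 140.]
217 [20 25 24] 0.334 [25 24 21] [539. 146. 140.]
220 [26 25 27] 0.334 [23 24 23] [539. 142. 141.]
223 [44 45 44] 0.415 [49 48 46] [521. 150.  61.]
226 [19 20 21] 0.338 [24 24 27] [537. 137. 137.]
229 [22 20 23] 0.336 [22 20 22] [536. 133. 137.]
232 [20 2
[... 482 characters left out ...]
62 [38 38 40] 0.334 [25 28 27] [531.  98. 141.]
265 [37 39 38] 0.333 [24 27 25] [530.  95. 140.]
268 [34 36 36] 0.334 [19 16 18] [529.  92. 140.]
271 [37 38 40] 0.334 [23 22 22] [529.  89. 141.]
274 [35 36 39] 0.333 [28 28 30] [528.  85. 141.]
277 [40 40 42] 0.334 [24 25 27] [528.  82. 141.]
280 [31 36 50] 0.334 [33 39 51] [527.  79. 141.]
max tool z [73.14855656 85.94231946 87.81493211] 449
80 88 22 y mid -0.84 y [-4.3  2.6] x [0.7 3.  3.5]
72 80 27 y mid -0.55 y [-4.2  3.1] x [1.  2.8 3.5]
64 72 23 y mid -0.56 y [-4.1  3. ] x [1.2 2.9 3.4]
56 64 10 y mid -0.56 y [-3.   1.9] x [2.5 2.9 3.4]
36 46 33 y mid -0.48 y [-9.8  8.8] x [0.9 8.3 9.2]
26 36 324 y mid -0.5 y [-8.9  7.9] x [0.1 4.  8.4]
```

View pics/w4c.png

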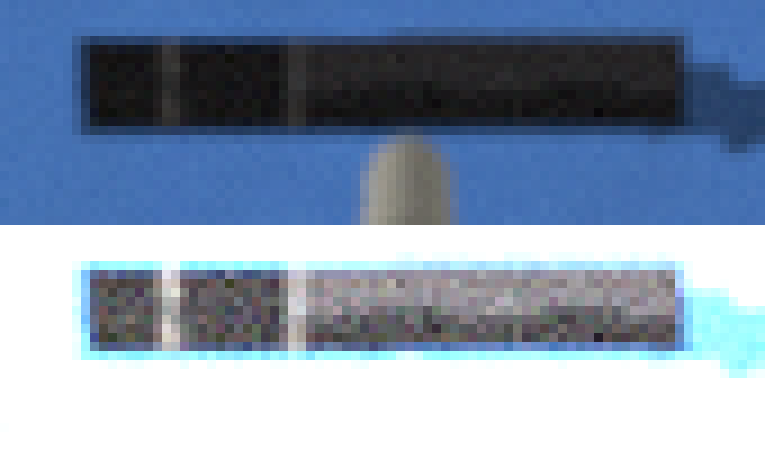

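Depth inside the slot shows the ledge at z≈0.140 and a lower patch at 0.137 between two bright gaps, at columns 223 and 237.5. That patch is probably the tab, so I'll calculate its centre.

```bash
python3 - <<'E'
from h import *
import pickle
s,d=pickle.load(open('wrist4.pkl','rb'))
R=cv2.Rodrigues(np.array(s['eef_rot'],float))[0];tcp=np.array(s['tcp_pos'])*1000
im=d['img'].astype(float).mean(2)
prof=im[186:192,216:282].mean(0);print(np.round(prof[:28]))
c=np.array([539.75,111.8]);a=np.radians(-10.1);ex=np.array([np.cos(a),np.sin(a)]);ey=np.array([-np.sin(a),np.cos(a)])
g=lambda lo,hi:(lambda w,u:(w*u).sum()/w.sum())(np.clip(prof[lo-216:hi-216]-26,0,None),np.arange(lo,hi))
print('gaps',g(221,226),g(236,240))
for u in (g(221,226),g(236,240)):
  for z in (.137,.140):
    p=onplane(d,[(u,189)],z,s)[0,:2]*1000;print(u,z,'local x,y',(p-c)@ex,(p-c)@ey)
v,u=np.mgrid[186:192,216:280];P=depthpt(d,np.c_[u.ravel(),v.ravel()],s)*1000;ly=(P[:,:2]-c)@ey
for y in range(-33,36,3):
    k=(ly>=y)&(ly<y+3)&(P[:,2]>120);print(y,k.sum(),np.round(np.median(P[k,2]),1) if k.sum() else None)
ax=tcp+R@np.array([-.6,-.55,0]);print('axis cam',ax,'local',(ax[:2]-c)@ex,(ax[:2]-c)@ey,'tcp local',(tcp[:2]-c)@ex,(tcp[:2]-c)@ey, ex,ey)
E
```

```text
[22. 21. 22. 22. 22. 22. 31. 48. 46. 27. 22. 23. 24. 23. 20. 24. 22. 23.
 22. 19. 30. 48. 47. 36. 32. 35. 34. 32.]
gaps 223.33063583815036 237.63470757430488
223.33063583815036 0.137 local x,y -7.54521306400965 26.735952574186946
223.33063583815036 0.14 local x,y -6.861838224440108 26.4723228353167
237.63470757430488 0.137 local x,y -7.561434617890469 11.19255159980073
237.63470757430488 0.14 local x,y -6.877912115267837 11.070411761391586
-33 18 140.5
-30 15 140.6
-27 15 140.7
-24 18 140.6
-21 18 141.0
-18 18 140.5
-15 12 140.4
-12 18 141.0
-9 18 140.7
-6 18 140.4
-3 19 140.6
0 12 140.4
3 18 141.0
6 18 140.7
9 11 140.2
12 12 137.4
15 18 137.7
18 18 137.7
21 18 137.4
24 12 137.7
27 15 140.4
30 15 140.2
33 12 141.0
axis cam [539.98576487 109.92416706 299.99274033] local 0.5610699440158201 -1.805418178750411 tcp local 1.1604718055202659 -2.3560699726662584 [ 0.98450318 -0.17536673] [0.17536673 0.98450318]
```

Request:
apply_moves(
  motion=[
    {"dp":[0.05,0.345,0],"twist":[0,0,0],"gripper":0},
    {"dp":[0.05,0.345,-0.2],"twist":[0,0,0],"gripper":0},
    {"dp":[0,0,-0.3],"twist":[0,0,0],"gripper":0},
    {"dp":[0,0,-0.3],"twist":[0,0,0],"gripper":0},
    {"dp":[0,0,0],"twist":[0,0,0],"gripper":0},
    {"dp":[0,0,0],"twist":[0,0,0],"gripper":0},
    {"dp":[0,0,0],"twist":[0,0,0],"gripper":0},
    {"dp":[0,0,0],"twist":[0,0,0],"gripper":0},
    {"dp":[0,0,0],"twist":[0,0,0],"gripper":0},
  ],
)

```text
clock: 8.22
tcp_pos: [0.5437, 0.1311, 0.2765]
eef_rot: [-3.129, 0.276, -0.001]
contact_force: [-0.6, -0.9, -1.2]
finger_gap: 0.234
```

```bash
python3 st.py; python3 - <<'E'
from h import *
import pickle
s=robot.sense();d=save('wrist','pics/w5.png');pickle.dump((s,d),open('wrist5.pkl','wb'))
R=cv2.Rodrigues(np.array(s['eef_rot'],float))[0];tcp=np.array(s['tcp_pos'])*1000
t=cv2.cvtColor(d['img'],cv2.COLOR_RGB2BGR);c=t[180:225,200:320]
cv2.imwrite('pics/w5c.png',cv2.resize(np.clip(c.astype(int)*2,0,255).astype(np.uint8),None,fx=6,fy=6,interpolation=cv2.INTER_NEAREST))
c=np.array([539.75,111.8]);a=np.radians(-10.1);ex=np.array([np.cos(a),np.sin(a)]);ey=np.array([-np.sin(a),np.cos(a)])
g=d['img'][:,:,2].astype(float)
for u in range(222,300,6):
    col=g[180:215,u];print(u,[int(x) for x in col[0:35:1]])
ax=tcp+R@np.array([-.6,-.55,0]);print('axis local',(ax[:2]-c)@ex,(ax[:2]-c)@ey,'tcp local',(tcp[:2]-c)@ex,(tcp[:2]-c)@ey)
E
python3 tip.py wrist5.pkl
```

```text
t 8.22 tcp mm [543.73 131.11 276.53] jaw deg 79.91661946029168 z [ 5.e-04  1.e-04 -1.e+00] F [-0.62 -0.9  -1.17] M [-0.02  0.01 -0.04] gap 21.772868957698098
222 [177, 175, 180, 179, 178, 181, 181, 179, 182, 180, 181, 181, 179, 184, 182, 180, 181, 183, 180, 183, 177, 176, 178, 175, 178, 180, 178, 176, 175, 176, 175, 180, 176, 176, 180]
228 [174, 174, 178, 178, 178, 178, 177, 179, 179, 181, 178, 177, 180, 179, 178, 176, 178, 176, 177, 178, 177, 178, 178, 178, 179, 180, 182, 179, 177, 179, 181, 176, 178, 178, 177]
234 [180, 179, 177, 177, 180, 175, 179, 181, 175, 161, 160, 173, 176, 176, 174, 175, 177, 175, 176, 174, 175, 178, 180, 178, 177, 177, 178, 178, 178, 175, 175, 177, 176, 176, 173]
240 [183, 182, 183, 182, 180, 181, 182, 179, 148, 80, 30, 19, 19, 20, 23, 20, 23, 17, 25, 64, 126, 170, 179, 180, 177, 178, 177, 174, 160, 165, 200, 232, 238, 238, 236]
246 [178, 179, 179, 182, 183, 183, 183, 177, 149, 80, 30, 25, 25, 21, 19, 31, 66, 106, 120, 128, 139, 151, 149, 151, 143, 127, 120, 142, 163, 192, 202, 201, 201, 210, 232]
252 [182, 179, 179, 180, 178, 182, 184, 180, 149, 82, 27, 24,
[... 1032 characters left out ...]
, 29, 60, 87, 95, 119, 166, 181, 179, 178, 180, 178, 182, 182, 183, 180, 183, 182]
294 [177, 180, 181, 179, 177, 180, 182, 176, 125, 61, 23, 16, 22, 26, 29, 25, 30, 23, 35, 61, 84, 99, 103, 111, 135, 139, 145, 165, 178, 177, 176, 178, 178, 176, 177]
axis local -0.06927339827073838 20.25876135625261 tcp local 0.530886037097421 19.708935370672265
max tool z [72.80560389 85.77446331 89.37440979] 448
80 88 20 y mid -0.6 y [-3.9  2.7] x [0.8 3.  3.6]
72 80 26 y mid -0.59 y [-4.2  3.1] x [1.  2.7 3.5]
64 72 27 y mid -0.57 y [-4.1  2.9] x [1.2 2.9 3.4]
56 64 8 y mid -0.55 y [-3.1  2. ] x [2.3 3.  3.6]
36 46 32 y mid -0.5 y [-9.8  8.8] x [1.1 8.2 9.1]
26 36 325 y mid -0.5 y [-9.  8.] x [0.1 3.9 8.5]
```

View pics/w5c.png

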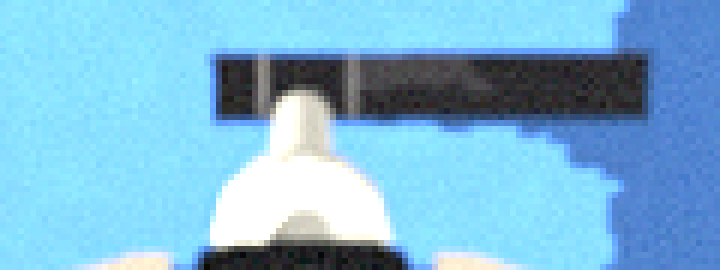

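```bash
cat > m5.py <<'E'
from h import *
import pickle,sys
s,d=pickle.load(open(sys.argv[1],'rb'))
s2=robot.sense();print(np.round(np.array(s2['tcp_pos'])*1000,2))
g=d['img'][:,:,2].astype(float)
c=np.array([539.75,111.8]);a=np.radians(-10.1);ex=np.array([np.cos(a),np.sin(a)]);ey=np.array([-np.sin(a),np.cos(a)])
def cr(a,x0,h=100):
    return [x0+i+(h-a[i])/(a[i+1]-a[i]) for i in range(len(a)-1) if (a[i]-h)*(a[i+1]-h)<0]
lo,hi=int(sys.argv[2]),int(sys.argv[3])
for u in (240,263,265,267,270):
    e=cr(g[lo:hi,u],lo);p=onplane(d,[(u,e[0]),(u,e[1])],.17,s)[:,:2]*1000;print(u,np.round(e,2),'local x',np.round((p-c)@ex,2),((p-c)@ex).mean())
E
python3 m5.py wrist5.pkl 180 203
```

```text
[543.66 131.16 276.55]
240 [188.71 199.58] local x [ 5.02 -5.09] -0.03488012540131136
263 [188.76 199.87] local x [ 4.98 -5.35] -0.18332058336875923
265 [188.81 199.85] local x [ 4.95 -5.33] -0.19280269665219274
267 [188.63 199.45] local x [ 5.11 -4.95] 0.07799083191657896
270 [188.5  199.48] local x [ 5.23 -4.98] 0.12791444836694765
```

Request:
apply_moves(
  motion=[
    {"dp":[-0.013,-0.035,0],"twist":[0,0,0],"gripper":0},
    {"dp":[0,0,0],"twist":[0,0,0],"gripper":0},
    {"dp":[0,0,-0.15],"twist":[0,0,0],"gripper":0},
    {"dp":[0,0,-0.15],"twist":[0,0,0],"gripper":0},
    {"dp":[0,0,-0.15],"twist":[0,0,0],"gripper":0},
    {"dp":[0,0,-0.08],"twist":[0,0,0],"gripper":0},
    {"dp":[0,0,-0.08],"twist":[0,0,0],"gripper":0},
    {"dp":[0,0,0],"twist":[0,0,0],"gripper":0},
    {"dp":[0,0,0],"twist":[0,0,0],"gripper":0},
  ],
)

```text
clock: 9.02
tcp_pos: [0.5431, 0.1303, 0.2577]
eef_rot: [3.129, -0.275, -0.001]
contact_force: [0.1, -0.4, -1.0]
finger_gap: 0.23
```

```bash
python3 st.py
```

```text
t 9.02 tcp mm [543.07 130.25 257.74] jaw deg 79.94290715236741 z [-4.e-04 -1.e-04 -1.e+00] F [ 0.05 -0.45 -1.02] M [0.04 0.01 0.02] gap 21.40171199694113
```

Request:
apply_moves(
  motion=[
    {"dp":[0,0,-0.12],"twist":[0,0,0],"gripper":0},
    {"dp":[0,0,-0.12],"twist":[0,0,0],"gripper":0},
    {"dp":[0,0,-0.12],"twist":[0,0,0],"gripper":0},
    {"dp":[0,0,-0.12],"twist":[0,0,0],"gripper":0},
    {"dp":[0,0,-0.12],"twist":[0,0,0],"gripper":0},
    {"dp":[0,0,0],"twist":[0,0,0],"gripper":0},
    {"dp":[0,0,0],"twist":[0,0,0],"gripper":0},
  ],
)

```text
clock: 9.6
tcp_pos: [0.543, 0.1302, 0.2396]
eef_rot: [3.129, -0.275, -0.001]
contact_force: [0.4, -0.5, -1.7]
finger_gap: 0.237
```

```bash
python3 st.py; python3 - <<'E'
from h import *
import pickle
s=robot.sense();d=save('wrist','pics/w6.png');pickle.dump((s,d),open('wrist6.pkl','wb'))
cv2.imwrite('pics/w6c.png',cv2.resize(cv2.cvtColor(d['img'],cv2.COLOR_RGB2BGR)[170:240,190:330],None,fx=5,fy=5,interpolation=cv2.INTER_NEAREST))
E
```

```text
t 9.6 tcp mm [543.01 130.22 239.62] jaw deg 79.94102890046628 z [-6.e-04 -1.e-04 -1.e+00] F [ 0.36 -0.49 -1.69] M [ 0.01 -0.01  0.03] gap 22.081656940724066
```

View pics/w6c.png

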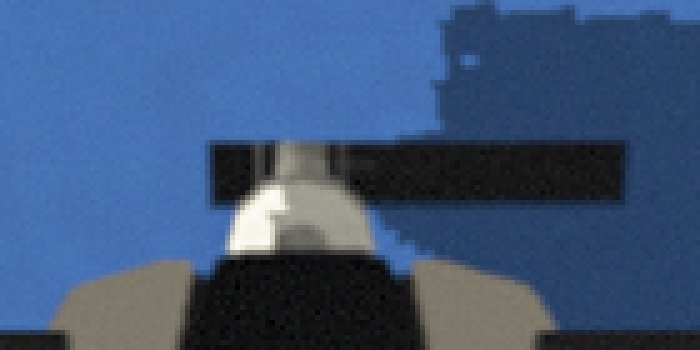

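The shaft is through the slot without contact, lined up between the tab's two gap lines. Next I'll press in small steps and watch the force.

Request:
apply_moves(
  motion=[
    {"dp":[0,0,-0.1],"twist":[0,0,0],"gripper":0},
    {"dp":[0,0,-0.1],"twist":[0,0,0],"gripper":0},
    {"dp":[0,0,-0.1],"twist":[0,0,0],"gripper":0},
    {"dp":[0,0,0],"twist":[0,0,0],"gripper":0},
    {"dp":[0,0,0],"twist":[0,0,0],"gripper":0},
  ],
)

```text
clock: 10.07
tcp_pos: [0.543, 0.1302, 0.2307]
eef_rot: [3.129, -0.275, -0.001]
contact_force: [0.3, -0.4, -1.6]
finger_gap: 0.238
```

Request:
apply_moves(
  motion=[
    {"dp":[0,0,-0.05],"twist":[0,0,0],"gripper":0},
    {"dp":[0,0,-0.05],"twist":[0,0,0],"gripper":0},
    {"dp":[0,0,0],"twist":[0,0,0],"gripper":0},
    {"dp":[0,0,0],"twist":[0,0,0],"gripper":0},
  ],
)

```text
clock: 10.4
tcp_pos: [0.5432, 0.1303, 0.2281]
eef_rot: [-3.129, 0.275, -0.0]
contact_force: [-0.1, -0.4, 0.7]
finger_gap: 0.234
```

Request:
apply_moves(
  motion=[
    {"dp":[0,0,-0.05],"twist":[0,0,0],"gripper":0},
    {"dp":[0,0,0],"twist":[0,0,0],"gripper":0},
    {"dp":[0,0,0],"twist":[0,0,0],"gripper":0},
  ],
)

```text
clock: 10.65
tcp_pos: [0.5432, 0.1303, 0.2265]
eef_rot: [-3.129, 0.275, -0.0]
contact_force: [-1.0, -0.0, 1.6]
finger_gap: 0.231
```

Request:
apply_moves(
  motion=[
    {"dp":[0,0,-0.05],"twist":[0,0,0],"gripper":0},
    {"dp":[0,0,0],"twist":[0,0,0],"gripper":0},
    {"dp":[0,0,0],"twist":[0,0,0],"gripper":0},
  ],
)

```text
clock: 10.9
tcp_pos: [0.5432, 0.1303, 0.225]
eef_rot: [-3.129, 0.275, -0.0]
contact_force: [-1.1, 0.3, 3.0]
finger_gap: 0.235
```

Request:
apply_moves(
  motion=[
    {"dp":[0,0,-0.03],"twist":[0,0,0],"gripper":0},
    {"dp":[0,0,0],"twist":[0,0,0],"gripper":0},
    {"dp":[0,0,0],"twist":[0,0,0],"gripper":0},
  ],
)

```text
clock: 11.15
tcp_pos: [0.5432, 0.1303, 0.224]
eef_rot: [-3.129, 0.275, -0.0]
contact_force: [0.0, -0.0, 3.6]
finger_gap: 0.232
```

The force is rising gently at about 0.7 N/mm, so this is the tab and not the ledge.

Request:
apply_moves(
  motion=[
    {"dp":[0,0,-0.04],"twist":[0,0,0],"gripper":0},
    {"dp":[0,0,0],"twist":[0,0,0],"gripper":0},
    {"dp":[0,0,0],"twist":[0,0,0],"gripper":0},
  ],
)

```text
clock: 11.4
tcp_pos: [0.5432, 0.1303, 0.2228]
eef_rot: [-3.129, 0.275, -0.0]
contact_force: [0.8, 0.0, 3.3]
finger_gap: 0.239
```

```bash
python3 - <<'E'
from h import *
d=save('top','pics/t7.png');cv2.imwrite('pics/t7c.png',cv2.resize(cv2.cvtColor(d['img'],cv2.COLOR_RGB2BGR)[120:260,130:260],None,fx=4,fy=4))
d=save('scene','pics/s7.png')
E
python3 st.py
```

```text
t 11.5 tcp mm [543.25 130.28 222.89] jaw deg 79.93922721831615 z [ 2.e-04  1.e-04 -1.e+00] F [0.92 0.15 4.08] M [ 0.09 -0.04 -0.1 ] gap 21.94467465554033
```

View pics/s7.png

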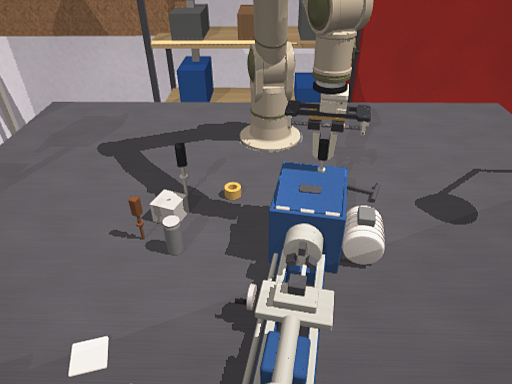

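```bash
python3 - <<'E'
from h import *
s=cv2.imread('pics/s7.png');cv2.imwrite('pics/s7c.png',cv2.resize(s[140:270,255:385],None,fx=4,fy=4,interpolation=cv2.INTER_NEAREST))
d=dict(np.load('scene.npz'))
for uv in [(311,168),(310,188),(290,180),(335,185),(310,175),(310,200)]: print(uv,np.round(depthpt(d,[uv])[0],3))
E
```

```text
(311, 168) [0.508 0.109 0.167]
(310, 188) [0.638 0.094 0.194]
(290, 180) [0.609 0.049 0.196]
(335, 185) [0.627 0.153 0.196]
(310, 175) [0.598 0.097 0.204]
(310, 200) [0.666 0.093 0.18 ]
```

View pics/s7c.png

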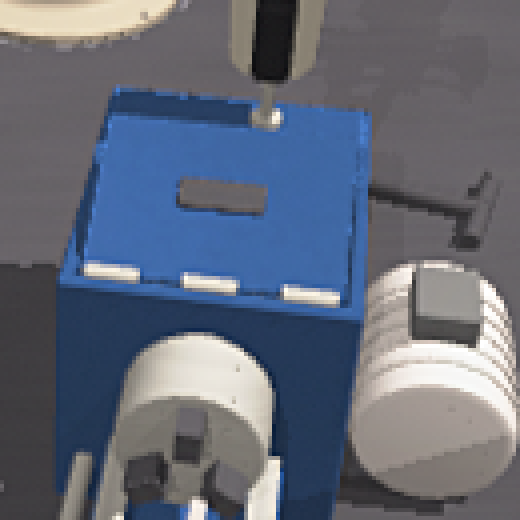

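The cover is open: its surface now reads z≈0.20 near the free edge, against 0.175 when shut. Withdrawing straight up.

Request:
apply_moves(
  motion=[
    {"dp":[0,0,0.2],"twist":[0,0,0],"gripper":0},
    {"dp":[0,0,0.3],"twist":[0,0,0],"gripper":0},
    {"dp":[0,0,0.4],"twist":[0,0,0],"gripper":0},
    {"dp":[0,0,0.5],"twist":[0,0,0],"gripper":0},
    {"dp":[0,0,0.5],"twist":[0,0,0],"gripper":0},
    {"dp":[0,0,0.5],"twist":[0,0,0],"gripper":0},
    {"dp":[0,0,0.4],"twist":[0,0,0],"gripper":0},
    {"dp":[0,0,0],"twist":[0,0,0],"gripper":0},
    {"dp":[0,0,0],"twist":[0,0,0],"gripper":0},
  ],
)

```text
clock: 12.25
tcp_pos: [0.543, 0.1301, 0.3073]
eef_rot: [-3.129, 0.276, -0.001]
contact_force: [0.3, -0.3, -1.7]
finger_gap: 0.233
```

```bash
python3 st.py; python3 - <<'E'
from h import *
import pickle
s=robot.sense();d=save('wrist','pics/w8.png');pickle.dump((s,d),open('wrist8.pkl','wb'))
E
python3 tip.py wrist8.pkl
```

```text
t 12.25 tcp mm [542.98 130.09 307.26] jaw deg 79.93260843729782 z [ 6.e-04  1.e-04 -1.e+00] F [ 0.33 -0.32 -1.7 ] M [ 0.03  0.07 -0.02] gap 21.635102675643807
max tool z [73.0359121  86.3797145  89.44181075] 447
86 94 7 y mid -0.18 y [-2.5  2.2] x [2.1 2.8 3.2]
80 88 21 y mid -0.6 y [-4.3  3.1] x [0.8 2.8 3.4]
72 80 26 y mid -0.58 y [-4.2  3. ] x [1.  2.8 3.5]
64 72 22 y mid -0.57 y [-4.1  3. ] x [1.  3.  3.5]
56 64 10 y mid -0.55 y [-3.   1.9] x [2.7 3.1 3.5]
36 46 32 y mid -0.54 y [-9.8  8.8] x [1.1 8.  9.1]
26 36 322 y mid -0.5 y [-8.9  7.9] x [0.  4.1 8.5]
```

View pics/w8.png

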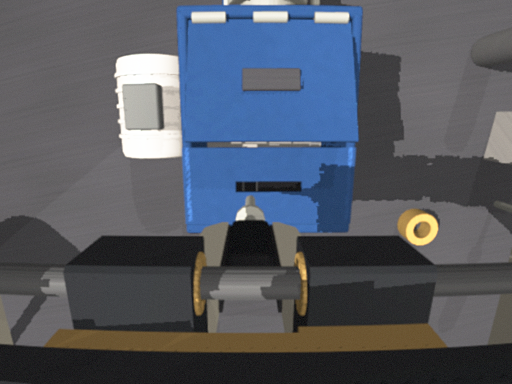

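Request:
apply_moves(
  motion=[
    {"dp":[-0.066,-0.861,0],"twist":[0,0,0.046],"gripper":0},
    {"dp":[-0.066,-0.861,0],"twist":[0,0,0.046],"gripper":0},
    {"dp":[-0.066,-0.861,0],"twist":[0,0,0.046],"gripper":0},
    {"dp":[-0.066,-0.861,0],"twist":[0,0,0.046],"gripper":0},
    {"dp":[-0.066,-0.861,0],"twist":[0,0,0.046],"gripper":0},
    {"dp":[-0.066,-0.861,0],"twist":[0,0,0.046],"gripper":0},
    {"dp":[-0.066,-0.861,0],"twist":[0,0,0.046],"gripper":0},
    {"dp":[-0.066,-0.861,0],"twist":[0,0,0.046],"gripper":0},
    {"dp":[-0.066,-0.861,0],"twist":[0,0,0.046],"gripper":0},
    {"dp":[-0.066,-0.861,0],"twist":[0,0,0.046],"gripper":0},
  ],
)

```text
clock: 13.13
tcp_pos: [0.5223, -0.1292, 0.3057]
eef_rot: [-3.134, 0.217, 0.004]
contact_force: [0.3, 0.7, -0.9]
finger_gap: 0.234
```

Request:
apply_moves(
  motion=[
    {"dp":[-0.066,-0.861,0],"twist":[0,0,0.046],"gripper":0},
    {"dp":[-0.066,-0.861,0],"twist":[0,0,0.046],"gripper":0},
    {"dp":[-0.066,-0.861,0],"twist":[0,0,0.046],"gripper":0},
    {"dp":[-0.066,-0.861,0],"twist":[0,0,0.046],"gripper":0},
    {"dp":[-0.066,-0.861,0],"twist":[0,0,0.046],"gripper":0},
    {"dp":[-0.066,-0.861,0],"twist":[0,0,0.046],"gripper":0},
    {"dp":[0,0,0],"twist":[0,0,0],"gripper":0},
    {"dp":[0,0,0],"twist":[0,0,0],"gripper":0},
    {"dp":[0,0,0],"twist":[0,0,0],"gripper":0},
    {"dp":[0,0,0],"twist":[0,0,0],"gripper":0},
  ],
)

```text
clock: 13.97
tcp_pos: [0.5115, -0.2817, 0.3063]
eef_rot: [-3.135, 0.181, 0.002]
contact_force: [-0.2, -0.3, -1.1]
finger_gap: 0.236
```

Request:
apply_moves(
  motion=[
    {"dp":[0,0,-0.7],"twist":[0,0,0],"gripper":0},
    {"dp":[0,0,-0.7],"twist":[0,0,0],"gripper":0},
    {"dp":[0,0,-0.7],"twist":[0,0,0],"gripper":0},
    {"dp":[0,0,-0.7],"twist":[0,0,0],"gripper":0},
    {"dp":[0,0,-0.7],"twist":[0,0,0],"gripper":0},
    {"dp":[0,0,-0.5],"twist":[0,0,0],"gripper":0},
    {"dp":[0,0,0],"twist":[0,0,0],"gripper":0},
    {"dp":[0,0,0],"twist":[0,0,0],"gripper":0},
    {"dp":[0,0,0],"twist":[0,0,0],"gripper":0},
    {"dp":[0,0,0],"twist":[0,0,0],"gripper":0},
  ],
)

```text
clock: 14.8
tcp_pos: [0.5122, -0.283, 0.1881]
eef_rot: [3.136, -0.182, 0.003]
contact_force: [0.2, 0.2, -1.0]
finger_gap: 0.234
```

```bash
python3 st.py; python3 - <<'E'
from h import *
import pickle
s=robot.sense();d=save('wrist','pics/w9.png');pickle.dump((s,d),open('wrist9.pkl','wb'))
cv2.imwrite('pics/w9c.png',cv2.resize(cv2.cvtColor(d['img'],cv2.COLOR_RGB2BGR)[150:240,190:310],None,fx=6,fy=6,interpolation=cv2.INTER_NEAREST))
im=d['img'].astype(int).max(2)
for r in range(176,206,2): print(r,list(im[r,240:262]))
E
```

```text
t 14.8 tcp mm [ 512.2  -282.99  188.09] jaw deg 83.3405502464251 z [ 1.8e-03 -8.0e-04 -1.0e+00] F [ 0.15  0.16 -1.03] M [-0.01  0.04  0.01] gap 21.75781125690586
176 [np.int64(252), np.int64(252), np.int64(251), np.int64(251), np.int64(251), np.int64(251), np.int64(250), np.int64(251), np.int64(251), np.int64(251), np.int64(251), np.int64(251), np.int64(251), np.int64(251), np.int64(251), np.int64(251), np.int64(252), np.int64(252), np.int64(251), np.int64(250), np.int64(248), np.int64(247)]
178 [np.int64(252), np.int64(253), np.int64(253), np.int64(253), np.int64(253), np.int64(253), np.int64(252), np.int64(252), np.int64(252), np.int64(252), np.int64(252), np.int64(252), np.int64(251), np.int64(251), np.int64(251), np.int64(251), np.int64(251), np.int64(250), np.int64(250), np.int64(249), np.int64(247), np.int64(247)]
180 [np.int64(251), np.int64(250), np.int64(251), np.int64(251), np.int64(251), np.int64(252), np.int64(252), np.int64(252), np.int64(252), np.int64(252), np.int64(253), np.int64(253), np.int64(253), np.int64(253), np.int64(252), np.int64(253), np.int64(253), np.int64
[... 3365 characters left out ...]
 np.int64(251), np.int64(250)]
202 [np.int64(251), np.int64(251), np.int64(251), np.int64(252), np.int64(253), np.int64(233), np.int64(175), np.int64(150), np.int64(141), np.int64(132), np.int64(120), np.int64(110), np.int64(102), np.int64(111), np.int64(165), np.int64(244), np.int64(255), np.int64(252), np.int64(251), np.int64(251), np.int64(251), np.int64(251)]
204 [np.int64(250), np.int64(250), np.int64(251), np.int64(252), np.int64(253), np.int64(228), np.int64(170), np.int64(139), np.int64(133), np.int64(120), np.int64(109), np.int64(103), np.int64(103), np.int64(106), np.int64(147), np.int64(238), np.int64(255), np.int64(254), np.int64(253), np.int64(251), np.int64(251), np.int64(251)]
```

View pics/w9c.png

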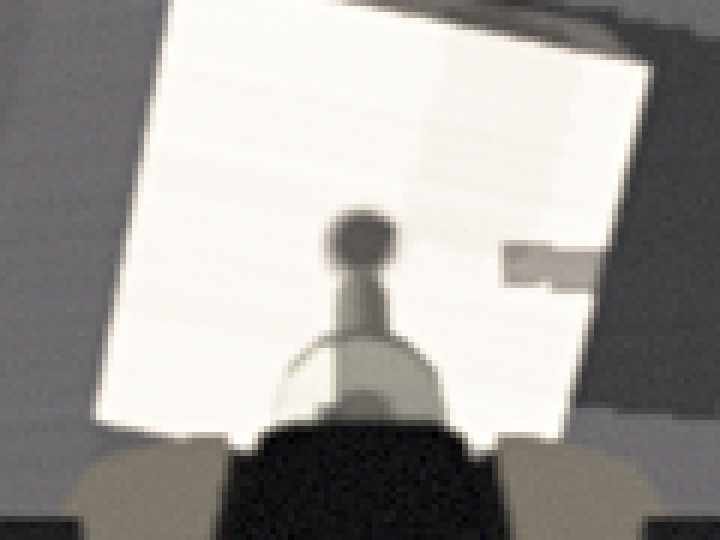

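```bash
python3 - <<'E'
from h import *
import pickle
s,d=pickle.load(open('wrist9.pkl','rb'))
R=cv2.Rodrigues(np.array(s['eef_rot'],float))[0];tcp=np.array(s['tcp_pos'])*1000
print('hole',onplane(d,[(250.3,185.3),(245,190),(255.3,190),(250.2,190.2)],.0622,s)*1000)
print('axis tip', tcp+R@np.array([-.55,-.55,92.2]))
E
python3 st.py
```

```text
hole [[ 515.81608702 -283.59958452   62.2       ]
 [ 511.80681961 -277.98863487   62.2       ]
 [ 510.65732524 -287.85342292   62.2       ]
 [ 511.02988679 -282.9460454    62.2       ]]
axis tip [ 511.87840287 -282.45343713   95.89364027]
t 14.85 tcp mm [ 512.08 -283.1   188.02] jaw deg 83.33149753680125 z [ 1.7e-03 -8.0e-04 -1.0e+00] F [-0.02 -0.31 -0.1 ] M [ 0.04  0.05 -0.02] gap 21.829479143754074
```

Request:
apply_moves(
  motion=[
    {"dp":[-0.02,-0.01,-0.2],"twist":[0,0,0],"gripper":0},
    {"dp":[0,0,-0.2],"twist":[0,0,0],"gripper":0},
    {"dp":[0,0,-0.2],"twist":[0,0,0],"gripper":0},
    {"dp":[0,0,-0.2],"twist":[0,0,0],"gripper":0},
    {"dp":[0,0,0],"twist":[0,0,0],"gripper":0},
    {"dp":[0,0,0],"twist":[0,0,0],"gripper":0},
    {"dp":[0,0,-0.1],"twist":[0,0,0],"gripper":0},
    {"dp":[0,0,-0.1],"twist":[0,0,0],"gripper":0},
    {"dp":[0,0,-0.1],"twist":[0,0,0],"gripper":0},
    {"dp":[0,0,-0.1],"twist":[0,0,0],"gripper":0},
  ],
)

```text
clock: 15.68
tcp_pos: [0.5109, -0.2834, 0.1506]
eef_rot: [3.136, -0.183, 0.0]
contact_force: [-0.1, -0.9, -1.8]
finger_gap: 0.234
```

```bash
python3 st.py
```

```text
t 15.68 tcp mm [ 510.87 -283.37  150.59] jaw deg 83.31142371314559 z [ 1.e-04 -0.e+00 -1.e+00] F [-0.14 -0.86 -1.81] M [ 0.07 -0.02 -0.01] gap 21.755952670301667
```

Request:
apply_moves(
  motion=[
    {"dp":[0,0,-0.15],"twist":[0,0,0],"gripper":0},
    {"dp":[0,0,-0.15],"twist":[0,0,0],"gripper":0},
    {"dp":[0,0,-0.2],"twist":[0,0,0],"gripper":0},
    {"dp":[0,0,-0.2],"twist":[0,0,0],"gripper":0},
    {"dp":[0,0,-0.2],"twist":[0,0,0],"gripper":0},
    {"dp":[0,0,-0.2],"twist":[0,0,0],"gripper":0},
    {"dp":[0,0,-0.2],"twist":[0,0,0],"gripper":0},
    {"dp":[0,0,-0.1],"twist":[0,0,0],"gripper":0},
    {"dp":[0,0,0],"twist":[0,0,0],"gripper":0},
    {"dp":[0,0,0],"twist":[0,0,0],"gripper":0},
  ],
)

```text
clock: 16.52
tcp_pos: [0.5108, -0.2833, 0.1086]
eef_rot: [-3.136, 0.183, 0.001]
contact_force: [-0.6, -0.3, -0.8]
finger_gap: 0.236
```

```bash
python3 st.py
```

```text
t 16.52 tcp mm [ 510.77 -283.33  108.62] jaw deg 83.3114497303444 z [-4.e-04  1.e-04 -1.e+00] F [-0.62 -0.33 -0.79] M [ 0.1  -0.01  0.03] gap 21.971991932724737
```

Next, down in 1–2 mm steps until it seats at about 102 mm.

Request:
apply_moves(
  motion=[
    {"dp":[0,0,-0.06],"twist":[0,0,0],"gripper":0},
    {"dp":[0,0,-0.06],"twist":[0,0,0],"gripper":0},
    {"dp":[0,0,-0.05],"twist":[0,0,0],"gripper":0},
    {"dp":[0,0,0],"twist":[0,0,0],"gripper":0},
    {"dp":[0,0,0],"twist":[0,0,0],"gripper":0},
  ],
)

```text
clock: 16.93
tcp_pos: [0.5108, -0.2833, 0.1037]
eef_rot: [-3.136, 0.183, 0.0]
contact_force: [0.0, 0.2, -1.1]
finger_gap: 0.234
```

Request:
apply_moves(
  motion=[
    {"dp":[0,0,-0.03],"twist":[0,0,0],"gripper":0},
    {"dp":[0,0,0],"twist":[0,0,0],"gripper":0},
    {"dp":[0,0,0],"twist":[0,0,0],"gripper":0},
  ],
)

```text
clock: 17.18
tcp_pos: [0.5109, -0.2833, 0.1028]
eef_rot: [3.136, -0.183, 0.0]
contact_force: [0.4, 0.4, -0.9]
finger_gap: 0.232
```

Request:
apply_moves(
  motion=[
    {"dp":[0,0,-0.03],"twist":[0,0,0],"gripper":0},
    {"dp":[0,0,0],"twist":[0,0,0],"gripper":0},
    {"dp":[0,0,0],"twist":[0,0,0],"gripper":0},
  ],
)

```text
clock: 17.43
tcp_pos: [0.511, -0.2834, 0.1022]
eef_rot: [3.136, -0.183, 0.0]
contact_force: [-0.8, 0.5, 1.5]
finger_gap: 0.233
```

```bash
python3 st.py
```

```text
t 17.43 tcp mm [ 510.95 -283.38  102.17] jaw deg 83.31708334583462 z [ 3.e-04 -2.e-04 -1.e+00] F [-0.75  0.53  1.47] M [ 0.1   0.18 -0.  ] gap 21.653338967748738
```

It seats at 102.2 mm, the same height as at the grasp, with about 2.5 N of contact. Releasing.

Request:
apply_moves(
  motion=[
    {"dp":[0,0,0],"twist":[0,0,0],"gripper":0.3},
    {"dp":[0,0,0],"twist":[0,0,0],"gripper":0.4},
    {"dp":[0,0,0],"twist":[0,0,0],"gripper":0.6},
    {"dp":[0,0,0],"twist":[0,0,0],"gripper":0.8},
    {"dp":[0,0,0],"twist":[0,0,0],"gripper":0.8},
    {"dp":[0,0,0],"twist":[0,0,0],"gripper":0.8},
    {"dp":[0,0,0],"twist":[0,0,0],"gripper":0.8},
    {"dp":[0,0,0],"twist":[0,0,0],"gripper":0.8},
    {"dp":[0,0,0],"twist":[0,0,0],"gripper":0.8},
    {"dp":[0,0,0],"twist":[0,0,0],"gripper":0.8},
  ],
)

```text
clock: 18.27
tcp_pos: [0.5109, -0.2833, 0.1019]
eef_rot: [3.136, -0.183, -0.0]
contact_force: [-0.4, -0.6, 0.2]
finger_gap: 0.796
```

```bash
python3 st.py
```

```text
t 18.27 tcp mm [ 510.85 -283.34  101.92] jaw deg 83.31618271427885 z [-0.  0. -1.] F [-0.38 -0.59  0.23] M [0.01 0.01 0.  ] gap 74.02683067502403
```

Request:
apply_moves(
  motion=[
    {"dp":[0,0,0.4],"twist":[0,0,0],"gripper":0.8},
    {"dp":[0,0,0.7],"twist":[0,0,0],"gripper":0.8},
    {"dp":[0,0,0.9],"twist":[0,0,0],"gripper":0.8},
    {"dp":[0,0,0.9],"twist":[0,0,0],"gripper":0.8},
    {"dp":[0,0,0.9],"twist":[0,0,0],"gripper":0.8},
    {"dp":[0,0,0.9],"twist":[0,0,0],"gripper":0.8},
    {"dp":[0,0,0.9],"twist":[0,0,0],"gripper":0.8},
    {"dp":[-0.5,0,0.6],"twist":[0,0,0],"gripper":0.8},
    {"dp":[-0.9,0,0],"twist":[0,0,0],"gripper":0.8},
    {"dp":[-0.9,0,0],"twist":[0,0,0],"gripper":0.8},
  ],
)

```text
clock: 19.1
tcp_pos: [0.4419, -0.2833, 0.289]
eef_rot: [3.135, -0.182, 0.004]
contact_force: [0.4, -0.9, -0.8]
finger_gap: 0.797
```

Request:
apply_moves(
  motion=[
    {"dp":[0,0,0],"twist":[0,0,0],"gripper":0.8},
    {"dp":[0,0,0],"twist":[0,0,0],"gripper":0.8},
    {"dp":[0,0,0],"twist":[0,0,0],"gripper":0.8},
    {"dp":[0,0,0],"twist":[0,0,0],"gripper":0.8},
  ],
)

```text
clock: 19.43
tcp_pos: [0.4429, -0.2832, 0.2879]
eef_rot: [-3.136, 0.182, -0.001]
contact_force: [0.3, 0.5, 0.9]
finger_gap: 0.802
```

```bash
python3 st.py; python3 - <<'E'
from h import *
import pickle
s=robot.sense();d=save('wrist','pics/w10.png');pickle.dump((s,d),open('w10.pkl','wb'))
d=save('scene','pics/s10.png')
for uv in [(310,188),(290,180),(310,175)]: print(uv,np.round(depthpt(d,[uv])[0],3))
s0=cv2.imread('pics/scene0.png');s1=cv2.imread('pics/s10.png')
cv2.imwrite('pics/s10c.png',np.hstack([cv2.resize(s0[130:270,125:250],None,fx=3,fy=3),cv2.resize(s1[130:270,125:250],None,fx=3,fy=3)]))
E
```

```text
t 19.43 tcp mm [ 442.93 -283.19  287.86] jaw deg 83.35879018216134 z [ 5.e-04  1.e-04 -1.e+00] F [0.27 0.52 0.85] M [ 0.04 -0.04  0.03] gap 74.58176682907106
(310, 188) [0.635 0.095 0.192]
(290, 180) [0.611 0.049 0.197]
(310, 175) [0.599 0.097 0.204]
```

View pics/w10.png

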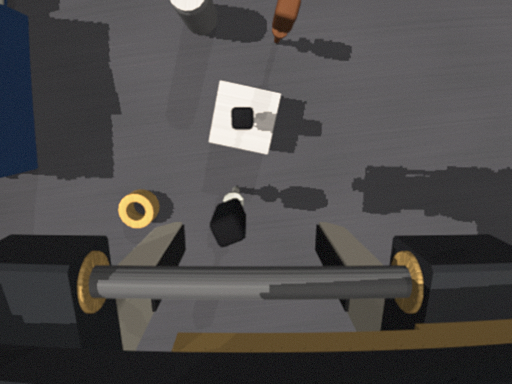

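View pics/s10c.png

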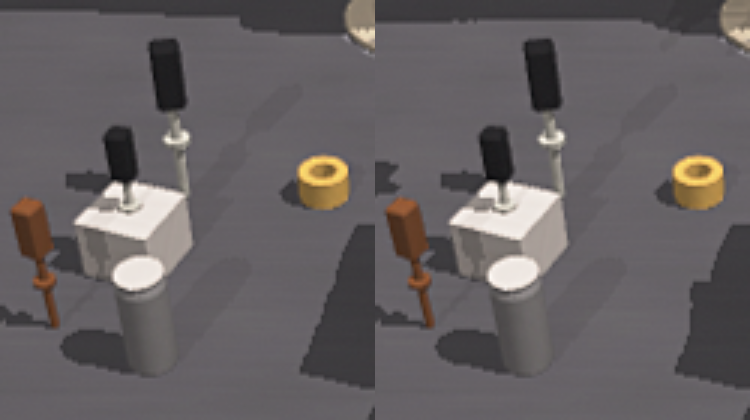

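View pics/s10.png

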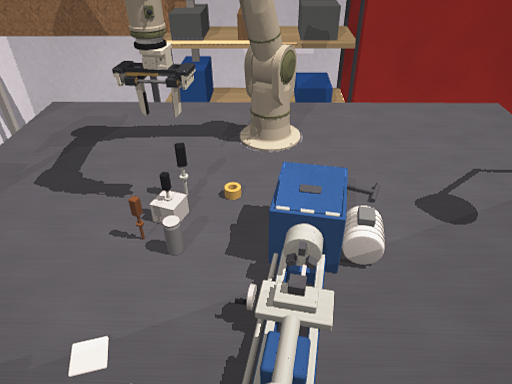

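The before and after scene views match: the rod is back in the stand at (166,183), and the bush, can and look-alikes haven't moved. The cover stays open. One last height check, then I hand it in.

```bash
python3 m2.py w10.pkl 228 102 258 134; python3 - <<'E'
from h import *
print(workorder.sign_off())
E
```

```text
depth z [0.14658436 0.14819602 0.14926837]
top face ((509.933349609375, -283.0318298339844), (19.26190757751465, 18.937702178955078), 83.48296356201172) 410 [ 0.51012678 -0.28331821  0.14963674]
contour@.148 ((509.9271240234375, -283.0589294433594), (19.195457458496094, 18.810884475708008), 83.3247299194336)
stand ((510.6621398925781, -283.1364440917969), (74.58671569824219, 75.10134887695312), 71.21595764160156) 0.06251675445288316
the job is handed in; nothing more can be done
None
```

The belt cover is open and the rod is back in its stand, fully seated. I handed the job in at about 20 s of the 72 s allowed.

**What I did**
- **Rod:** I took the smaller black rod from the stand block and left the taller black one and the brown one alone.
- **Finding the tab:** The wrist camera's depth image showed the tab about 19 mm to the +y side of the slot's centre, 3 mm below the ledge. I lowered the rod straight onto it, so I didn't need to feel along the ledge.
- **Pressing:** The force rose softly, which confirmed it was the tab and not the ledge. The highest force I read was about 5–6 N, well under the 20 N limit.

**Last checks**
- **Cover:** After I withdrew the rod, the lid read z ≈ 0.204 near its free edge, against about 0.175 (read near its middle) when shut. It read the same after the rod was back in the stand.
- **Rod seating:** It touched down with the gripper at 102.2 mm, the same height as when I picked it up. The handle's top is at about 0.148 m and within 1 mm of its starting position.
- **Bystanders:** The bush and oil can look unmoved in the before-and-after pictures. The chuck key appeared in its place, but I didn't compare it closely. The gripper was clear of everything at hand-in.
- **Failures and disagreements:** No check failed. One move call was refused because rows were missing a twist; I resent it and nothing moved in between. The first wrist pose reading was up to 6 mm off because the arm was still settling, so I measured again at rest and the rod's position agreed.

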